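# Fetch the ring carrier from behind the disc carriers on a crowded hook

### The job

The ring carrier hangs at the back of the crowded hook, behind two disc carriers. Hang the disc carriers one after the other, front one first, on the spare hook, sliding each back until it is fully home (the first against the sprung stop, whose depth must be felt for, the second against the first) and holding a gentle but firm push of about 10 N there for at least half a second, never over 18 N; then take the ring carrier off and stand it upright in the slot of the grey block, foot fully down. Lower it in gently, without dropping or jamming it, and leave the other things on the bench where they are.

Things in the scene. Friction and masses are not known exactly. Their poses are not given: they have to be found in the camera images.
- crowd: Origin on the bench below the rod; x along the rod towards the post, z up. Clear base 170 x 80 x 10 mm, post at x = +75, steel rod 8 mm thick from x = -70, axis 200 mm above the bench. Holds the carriers, from the open end: disc_a, disc_b, ring; a fixed stop behind them (face at x = +31).
- crowd_tip (a point): Upturned open end of the crowded rod, at local x = -76 mm (metal ends at -80), 206 mm above the bench; its top is 6 mm above the rod's upper side. A carrier must be raised about 11 mm from hanging (6 to 16 mm) to pass it with its eye.
- spare: Origin on the bench below the rod; x along the rod towards the post, z up. Clear base 170 x 80 x 10 mm, post at x = +75, steel rod 8 mm thick from x = -70, axis 200 mm above the bench. The empty hook. Its square stop (28 x 28 mm) is clamped on the rod at a depth that differs each time and is not reported: face at local x = -2 to +30 mm, found by touch; it is sprung.
- spare_tip (a point): Upturned open end of the spare rod, at local x = -76 mm (metal ends at -80), 206 mm above the bench; its top is 6 mm above the rod's upper side. A carrier must be raised about 11 mm from hanging (6 to 16 mm) to pass it with its eye.
- spare_clamp: Dark steel bracket at the spare hook's post, with the tube and square stop it holds on the rod. Origin on the rod's axis, 62 mm towards the post from the stand's origin, axes as the stand. The stop's face is sprung: it yields 1 mm for each 8 N, 4 mm at most; its tube does not slip below 50 N.
- disc_a: Steel carrier, front one, 0.15-0.3 kg. Origin: centre of its square eye (20 wide in y, 24 high in z), which runs along x through a hub 26 long in x, 30 wide, 34 high. It hangs by the eye's upper wall, origin 8 mm below the rod's axis. Below hangs a solid disc, 56 across, 8 thick, centre 53 mm below the origin.
- disc_a_tab (a point): Where to pinch disc_a's grip tab from above, 41 mm above its origin. The tab is 10 mm in x and 18 mm wide in y (pinch across y), from 17 to 55 mm above the origin; 28 mm to the next tab along the rod.
- disc_b: Steel carrier like disc_a, hanging second. Origin: centre of its square eye (20 wide in y, 24 high in z), which runs along x through a hub 26 long in x, 30 wide, 34 high. It hangs by the eye's upper wall, origin 8 mm below the rod's axis. Solid disc below, 56 mm across, 8 thick.
- disc_b_tab (a point): Where to pinch disc_b's grip tab from above, 41 mm above its origin. The tab is 10 mm in x and 18 mm wide in y (pinch across y), from 17 to 55 mm above the origin; 28 mm to the next tab along the rod.
- ring: Steel carrier at the back, 0.15-0.27 kg. Origin: centre of its square eye (20 wide in y, 24 high in z), which runs along x through a hub 26 long in x, 30 wide, 34 high. It hangs by the eye's upper wall, origin 8 mm below the rod's axis. Below: an open ring 56 across, 9 thick, then a flat foot blade 8 thick in x, 40 wide in y, ending 115 mm below the origin.
- ring_tab (a point): Where to pinch ring's grip tab from above, 41 mm above its origin. The tab is 10 mm in x and 18 mm wide in y (pinch across y), from 17 to 55 mm above the origin; 28 mm to the next tab along the rod.
- ring_foot (a point): Centre of the lower edge of the ring carrier's foot blade (115 mm below its origin), axes as the carrier.
- block: Grey plastic block 90 x 110 x 42 mm between two clear side plates 60 mm high (outside the block, at y = +-59 mm), fixed to the bench. Origin at the centre of its underside.
- slot_mouth (a point): Centre of the slot's mouth, in the block's top face 42 mm above the bench; the slot is 10.5 mm wide in x, 45 mm long in y, 30 mm deep (floor 12 mm above the bench); axes as the block.
- fitting: Bystander: brass hose fitting, upright, 26 mm wide, 36 mm high. Origin at the centre of its underside.
- elbow: Bystander: black plastic elbow coupling, 22 mm thick, 32 mm high. Origin at the centre of its underside.
- beaker: Bystander: glass beaker, 64 mm wide, 80 mm high. Origin at the centre of its underside.
- bottle: Bystander: white plastic bottle, 60 mm wide, 130 mm high. Origin at the centre of its underside.
- wrench: Bystander: steel wrench 150 mm long, lying flat. Origin at the centre of its underside.
- collar: Bystander: loose steel collar lying flat, 60 mm wide, 14 mm high. Origin at the centre of its underside.
- jar: Bystander: small amber jar, 44 mm wide, 50 mm high. Origin at the centre of its underside.

How it is judged:
By the outcome, as a careful person would: the job done as asked, in the order asked, and still so for the second after the job is handed in, with the robot touching nothing.
It also fails if it takes over 72 s, if anything falls off the work surface, if the arm or the gripper's body presses on something with over 40 N, if the wrist force passes 120 N, or if a joint passes its speed limit or range.

### The arm

A 6-joint arm with a two-finger parallel gripper is mounted at the origin on the work surface. World frame = base frame: x ahead of the robot, y to its left, z up, the work surface at z = 0. Lengths are in m, angles in degrees, forces in N, time in s.
With the tool pointing down it reaches from about 0.375 to 0.925 m from the base axis. Payload 5.7 kg.
Tool frame: the origin (TCP) lies at the very end of the fingers, on their centre line; the grasp point (between the pads) lies 19 mm behind it; z points along the fingers, y is the direction in which the jaws open and shut (so a half turn about z gives the same grasp; the last joint's range is limited). The gripper opens to 88 mm and grips with 3 to 60 N. Pads are 20 mm wide; open, the fingers measure 115 mm over their backs; the gripper's body (75 mm by 178 mm) begins 61 mm behind the grasp point.
Start: joints at [58.952, 20.558, 86.54, -0, 72.909, -6.595], TCP at [0.248, 0.546, 0.223] pointing down, gripper open.
Joint ranges: [-170.27, 170.27], [-57.76, 135], [12.27, 136.19], [-55.21, 235.2], [11.17, 155.16], [-170.74, 170.74]. Speed limits (degrees/s): [136.94, 136.94, 180, 180, 180, 180].

### API

Orientations are given as a 3x3 rotation matrix whose columns are the frame's x, y, z axes.
In Python, from station import bot, viewer, ticket gives the robot as it stands. The module is installed in compiled form; this text tells all that it offers.
- The arm moves only by the shell command python3 -m pendant 'ROWS'. ROWS is JSON, a list of rows, each an object of numbers: "rx", "ry", "rz": the turn, a rotation vector about the tool's x, y, z in rad; "tx", "ty", "tz": the shift along the tool's x, y, z in m; "gripper": the opening in per cent of the stroke, from 0 (shut) to 100 (fully open). In form: [{"rx": .., "ry": .., "rz": .., "tx": .., "ty": .., "tz": .., "gripper": ..}, ...]. A call has 1 to 10 rows; each row is the pose to reach, as a shift and turn from the pose commanded when the call began, along the tool's axes at that moment; what a row does not reach only later rows make up. A row lasts 1/8 s, in which the tool goes at most 62.5 mm and 10.7 degrees, less where a joint would pass 70% of its speed; a pose out of reach is approached as far as the arm can. A call with a gripper value outside its range is refused whole. The fingers move at their own pace and stop on an object; the grip force is fixed at half the most. Time passes only in rows, so rows that repeat a pose let the fingers close. It gives the time, the measured TCP pose, the force and the opening at its end, in the units of the state.
- bot.get_obs(): the state, without advancing time (a new reading comes with each control period).
- viewer.camera(name): name is "scene" or "top"; returns the picture (420x560x3 uint8, red, green, blue); there is no depth.
- viewer.calibration(name): a dict with "camera_matrix" (3x3 intrinsics, pixels), "rvec" (rotation vector, rad) and "tvec" (3), from world to camera coordinates, as OpenCV has them. Camera axes: x right, y down, z forward; pixel columns grow to the right and rows downward; lengths in m; the calibration is good to about 2 mm. A picture is of the moment at which its call begins. calibration takes no time and is no camera call.
- ticket.finish_job(): hands the job in, once; it reports no verdict.
The state is a dict: "time": time; "joints": joint angles; "joint_velocities": joint speeds; "joint_efforts": joint torques, N m; "tool_pos": TCP position; "orientation": TCP orientation; "wrist_force": force on the tool from outside, world axes, zero at the start; "ft_torque": the same for the moment, N m; "finger_gap": finger opening in m.
Only numpy, scipy, OpenCV 4.12 (cv2) and the standard library are available. Lean on these libraries where they do the work, as an engineer would, in place of code of your own. Each camera call takes 0.05 s, during which the arm holds its last target.

## Working session

There is one attempt and no reset: what is moved stays moved. The work goes in short steps, Python scripts to look and compute and a shell command to move; the robot and the scene stay as the last step left them, time stands still between calls to the robot, and variables do not carry over. Pictures are saved under pics/ and viewed, and the job is handed in when it is done.

```bash
mkdir -p pics; ls; python3 - <<'E'
from station import bot, viewer, ticket
import cv2
o=bot.get_obs()
for k,v in o.items(): print(k,v)
for n in("scene","top"):
    print(n,viewer.calibration(n))
    im=viewer.camera(n); cv2.imwrite(f"pics/{n}0.png",cv2.cvtColor(im,cv2.COLOR_RGB2BGR))
E
```

```text
pics
time 0.0
joints [ 5.89528741e+01  2.05971523e+01  8.65971715e+01  1.04202719e-03
  7.29055083e+01 -6.59645522e+00]
joint_velocities [-0.10466016 -0.01760034  0.01787845  0.06906624 -0.00833483  0.02216814]
joint_efforts [ 1.60713348e-04 -5.15375268e+01 -2.70732898e+01  6.72543375e-02
  3.47618200e-02 -8.57988402e-05]
tool_pos [0.24802314 0.54561838 0.22182975]
orientation [[-9.10315649e-01  4.13913741e-01 -9.13522911e-04]
 [ 4.13914692e-01  9.10314465e-01 -1.48382333e-03]
 [ 2.17418256e-04 -1.72886815e-03 -9.99998482e-01]]
wrist_force [ 0.33419905 -0.3073774   0.05116343]
ft_torque [ 0.01159305 -0.01803157 -0.00753224]
finger_gap 0.087864532728658
scene {'camera_matrix': array([[382.77023277,   0.        , 284.45149065],
       [  0.        , 382.77023277, 210.20400473],
       [  0.        ,   0.        ,   1.        ]]), 'rvec': array([ 2.19008931,  1.4567467 , -0.40929761]), 'tvec': array([-0.20670571, -0.34972583,  1.41549708])}
top {'camera_matrix': array([[385.89660855,   0.        , 277.71359833],
       [  0.        , 385.89660855, 215.34587965],
       [  0.        ,   0.        ,   1.        ]]), 'rvec': array([ 2.08272125, -2.11476379,  0.25035097]), 'tvec': array([-0.00288593,  0.59433457,  1.12194887])}
```

View pics/scene0.png

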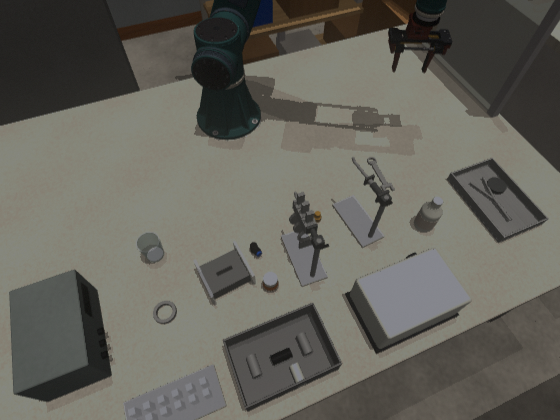

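View pics/top0.png

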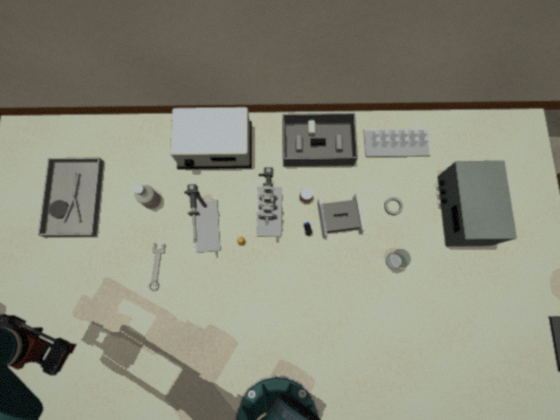

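```bash
python3 - <<'E'
import cv2
a=cv2.imread('pics/top0.png'); b=cv2.imread('pics/scene0.png')
def c(im,x0,y0,w,h,s,n):
    o=cv2.resize(im[y0:y0+h,x0:x0+w],None,fx=s,fy=s,interpolation=cv2.INTER_CUBIC)
    o=cv2.convertScaleAbs(o,alpha=1.2,beta=10)
    for i in range(0,w,10):
        cv2.putText(o,str(x0+i),(i*s,8),0,.3,(0,0,255),1); cv2.line(o,(i*s,10),(i*s,14),(0,0,255),1)
    for i in range(0,h,10):
        cv2.putText(o,str(y0+i),(0,i*s+3),0,.3,(0,0,255),1)
    cv2.imwrite('pics/'+n,o)
c(a,180,155,110,110,7,'t1.png'.replace('t1','t1')) if 0 else None
c(a,180,160,115,100,6,'t_hooks.png')
c(a,290,170,90,80,7,'t_block.png')
c(b,270,145,130,145,4,'s_hooks.png')
c(b,185,225,100,85,7,'s_block.png')
E
```

```text
(no output)
```

View pics/t_hooks.png

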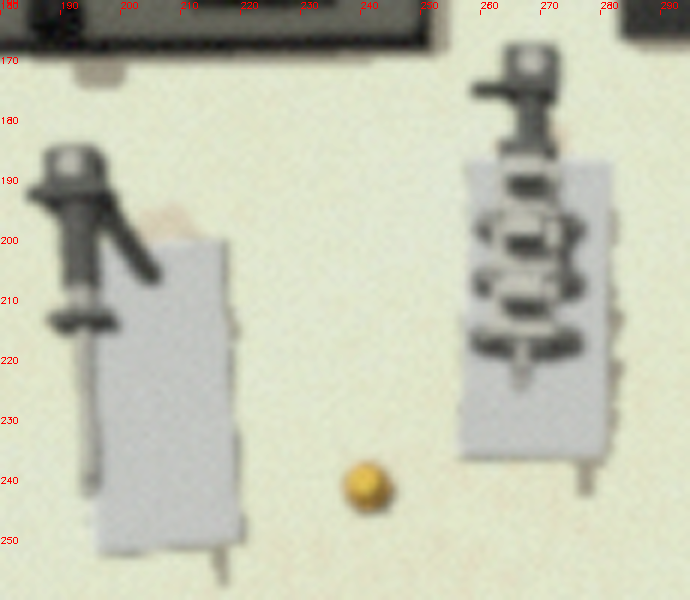

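View pics/t_block.png

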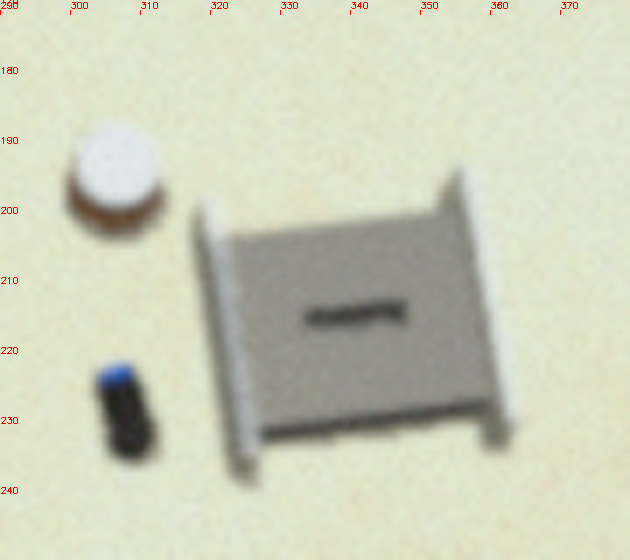

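View pics/s_hooks.png

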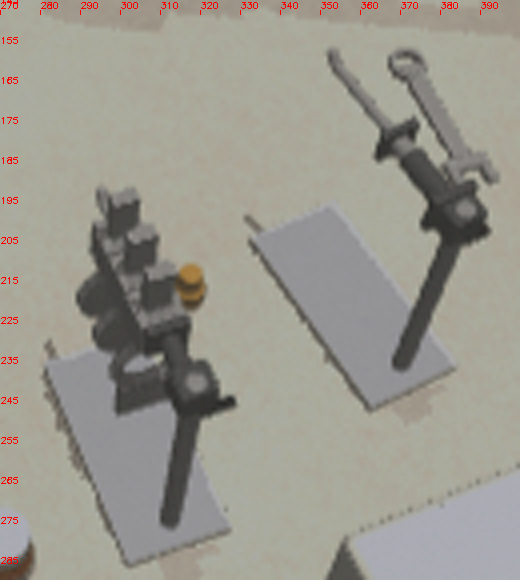

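View pics/s_block.png

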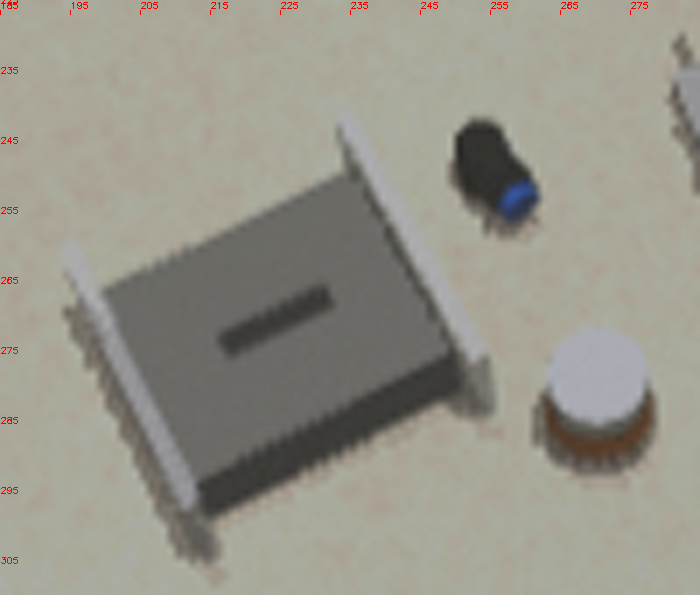

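```bash
cat > h.py <<'E'
import numpy as np, cv2
from scipy.optimize import least_squares
from station import viewer
C={n:viewer.calibration(n) for n in('top','scene')}
def proj(n,P): 
    c=C[n]; return cv2.projectPoints(np.array(P,float).reshape(-1,1,3),c['rvec'],c['tvec'],c['camera_matrix'],None)[0].reshape(-1,2)
def px(p,o,s): return np.array(p,float)/s+np.array(o)-.5+.5/s
def w(p,L):
    c,s=np.cos(p[2]),np.sin(p[2]); L=np.array(L,float)
    return np.c_[p[0]+c*L[:,0]-s*L[:,1],p[1]+s*L[:,0]+c*L[:,1],L[:,2]]
def ray(n,uv,z):
    c=C[n];R=cv2.Rodrigues(c['rvec'])[0];o=-R.T@c['tvec'];d=R.T@np.linalg.inv(c['camera_matrix'])@[uv[0],uv[1],1]
    return o+d*(z-o[2])/d[2]
def fit(obs,p0):
    def f(p): return np.concatenate([(proj(n,w(p,[L]))[0]-uv) for n,L,uv in obs])
    r=least_squares(f,p0,loss='soft_l1'); return r.x,f(r.x).reshape(-1,2)
E
cat > f0.py <<'E'
from h import *
T=lambda x,y:px((x,y),(180,160),6); S=lambda x,y:px((x,y),(270,145),4)
B=lambda x,y:px((x,y),(290,170),7); D=lambda x,y:px((x,y),(185,225),7)
g=.01
cr=[('top',(.085,.04,g),T(466,160)),('top',(.085,-.04,g),T(611,160)),('top',(-.085,.04,g),T(460,458)),('top',(-.085,-.04,g),T(606,460)),('top',(-.08,0,.206),T(521,388)),
('top',(-.022,0,.247),T(524,280)),
('scene',(-.085,-.04,g),S(44,365)),('scene',(.085,.04,g),S(230,528)),('scene',(.085,-.04,g),S(127,566)),('scene',(-.08,0,.206),S(102,190)),('scene',(.075,0,g),S(170,523))]
sp=[('top',(.085,-.04,g),T(226,240)),('top',(-.085,.04,g),T(98,555)),('top',(-.085,-.04,g),T(243,543)),('top',(-.08,0,.206),T(91,495)),
('scene',(-.085,.04,g),S(333,205)),('scene',(-.085,-.04,g),S(258,238)),('scene',(.085,-.04,g),S(371,410)),('scene',(.085,.04,g),S(456,367)),('scene',(.075,0,g),S(401,365)),('scene',(-.08,0,.206),S(332,52))]
h=.042
bl=[('top',(0,.0225,h),B(305,318)),('top',(0,-.0225,h),B(407,313)),('top',(-.045,-.055,h),B(490,403)),('top',(-.045,.055,h),B(260,430)),('top',(.045,-.055,h),B(442,213)),
('scene',(0,-.0225,h),D(226,346)),('scene',(0,.0225,h),D(328,295)),('scene',(-.045,.055,h),D(357,168)),('scene',(.045,.055,h),D(452,352)),('scene',(.045,-.055,h),D(195,485)),('scene',(-.045,-.055,h),D(103,293))]
for nm,o in(('crowd',cr),('spare',sp),('block',bl)):
    p0=ray('top',o[0][2],.01); p,r=fit(o,[p0[0]-.05,p0[1],0])
    print(nm,p[:2],np.degrees(p[2])); print(np.c_[r].round(1).tolist())
E
python3 f0.py
```

```text
crowd [0.62363803 0.0166291 ] -2.087742200759774
[[0.1, -0.5], [0.1, 0.0], [-0.7, 0.5], [-0.0, 0.7], [0.1, -2.3], [-0.2, -9.0], [-1.4, -2.2], [0.2, -1.8], [-0.6, -1.8], [-0.4, 1.1], [0.6, 1.0]]
spare [0.57973403 0.2186082 ] 4.376271392582868
[[-0.0, -0.9], [-0.9, 0.2], [0.1, -0.1], [0.0, -3.1], [-0.3, -2.3], [-3.0, -1.2], [-1.2, -1.0], [-0.0, -1.1], [0.7, 2.1], [0.4, 1.3]]
block [ 0.60068996 -0.20903552] 6.5770700672181075
[[-0.2, 0.4], [-0.8, -0.7], [0.0, -1.1], [-1.7, -0.5], [1.8, -1.2], [-0.5, -0.1], [0.1, -0.3], [-0.4, -0.2], [0.4, -0.4], [-0.4, -0.3], [-0.7, -0.5]]
```

```bash
cat > ov.py <<'E'
from h import *
import itertools
def box(x0,x1,y0,y1,z0,z1):
    v=list(itertools.product((x0,x1),(y0,y1),(z0,z1)))
    return [(a,b) for a,b in itertools.combinations(v,2) if sum(i!=j for i,j in zip(a,b))==1]
STAND=box(-.085,.085,-.04,.04,0,.01)+box(-.07,.075,-.004,.004,.196,.204)+[((-.07,0,.2),(-.076,0,.206)),((-.080,-.003,.206),(-.080,.003,.206))]
def car(x,ring=False,z=.192): 
    L=box(x-.013,x+.013,-.015,.015,z-.017,z+.017)+box(x-.005,x+.005,-.009,.009,z+.017,z+.055)
    if ring: L+=box(x-.004,x+.004,-.02,.02,z-.115,z-.09)
    else:
        t=np.linspace(0,2*np.pi,25)
        q=[(x-.004,.028*np.cos(a),z-.053+.028*np.sin(a)) for a in t]; L+=list(zip(q[:-1],q[1:]))
    return L
BLOCK=box(-.045,.045,-.055,.055,0,.042)+box(-.00525,.00525,-.0225,.0225,.042,.042)
def draw(im,n,o,s,items):
    for p,L,col in items:
        for a,b in L:
            uv=proj(n,w(p,[a,b])); uv=((uv-np.array(o)+.5)*s-.5)
            a2,b2=[tuple(int(round(v*16)) for v in q) for q in uv]
            cv2.line(im,a2,b2,col,1,cv2.LINE_AA,4)
def crop(im,x0,y0,w_,h_,s): return cv2.convertScaleAbs(cv2.resize(im[y0:y0+h_,x0:x0+w_],None,fx=s,fy=s,interpolation=cv2.INTER_CUBIC),alpha=1.2,beta=10)
E
cat > d0.py <<'E'
from ov import *
import sys
R=np.radians
cr=(.6236,.0166,R(-2.09)); sp=(.5797,.2186,R(4.38)); bl=(.6007,-.2090,R(6.58))
it=[(cr,STAND,(0,0,255)),(sp,STAND,(0,0,255)),(cr,car(-.038)+car(-.010)+car(.018,True),(255,0,0)),(bl,BLOCK,(0,0,255))]
for n,o,tag in(('top',(180,160,115,100,6),'h'),('scene',(270,145,130,145,4),'h')):
    im=cv2.imread(f'pics/{n}0.png'); c=crop(im,*o); draw(c,n,o[:2],o[4],it); cv2.imwrite(f'pics/ov_{n}_{tag}.png',c)
c0=C['top'];print(-cv2.Rodrigues(c0['rvec'])[0].T@c0['tvec']);c0=C['scene'];print(-cv2.Rodrigues(c0['rvec'])[0].T@c0['tvec'])
E
python3 d0.py
```

```text
[ 0.3178423  -0.00581453  1.22920854]
[ 1.04835715 -0.23492867  1.00718578]
```

View pics/ov_top_h.png

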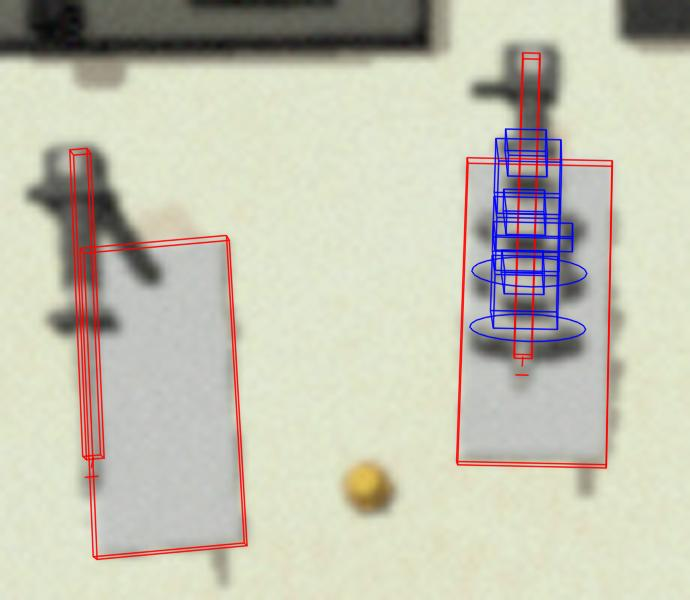

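View pics/ov_scene_h.png

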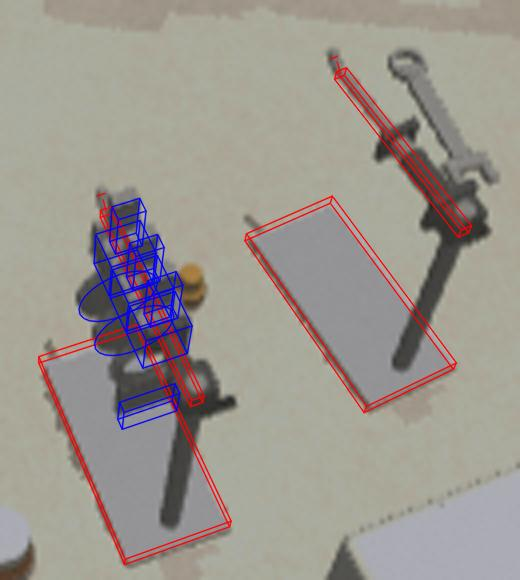

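```bash
cat > tri.py <<'E'
from h import *
T=lambda x,y:px((x,y),(180,160),6); S=lambda x,y:px((x,y),(270,145),4)
def tri(t,s):
    def f(P): return np.r_[proj('top',[P])[0]-t,proj('scene',[P])[0]-s]
    r=least_squares(f,[.6,.1,.1]); return r.x.round(4),r.fun.round(1)
print('sp tip',tri(T(91,490),S(332,52)))
print('cr tip',tri(T(521,386),S(102,190)))
print('sp post top',tri(T(71,162),S(467,210)))
print('cr post top',tri(T(530,62),S(196,382)))
print('sp stop c',tri(T(83,322),S(397,140)))
print('sp base -+',tri(T(98,555),S(333,205)))
print('sp base --',tri(T(243,543),S(258,238)))
print('cr base ++',tri(T(466,160),S(230,528)))
print('cr base +-',tri(T(611,160),S(127,566)))
print('cr base --',tri(T(606,460),S(44,365)))
print('sp base +-',tri(T(226,240),S(371,410)))
for p in((.6236,.0166,-.0365),(.5797,.2186,.0764)): print(w(p,[(-.08,0,.206),(.075,0,.22),(.085,.04,.01),(-.085,.04,.01),(-.085,-.04,.01),(.085,-.04,.01)]).round(4))
print(proj('top',[(0.248,0.5456,0.2218)]),proj('scene',[(0.248,0.5456,0.2218)]))
a=cv2.imread('pics/top0.png'); b=cv2.imread('pics/scene0.png')
cv2.imwrite('pics/g_top.png',cv2.resize(a[300:400,0:120],None,fx=5,fy=5,interpolation=2));cv2.imwrite('pics/g_sc.png',cv2.resize(b[10:100,370:470],None,fx=5,fy=5,interpolation=2))
E
python3 tri.py
```

```text
sp tip (array([0.4943, 0.2135, 0.2047]), array([-0.3, -0.1, -0.4,  0.1]))
cr tip (array([0.5393, 0.0212, 0.2038]), array([-0.5, -0.2, -0.5,  0.1]))
sp post top (array([0.6464, 0.2269, 0.2109]), array([-0.4, -0.2, -0.4,  0.1]))
cr post top (array([0.6917, 0.0149, 0.2109]), array([-0.3, -0.1, -0.3,  0. ]))
sp stop c (array([0.5734, 0.2211, 0.1981]), array([-0.3, -0.1, -0.3,  0. ]))
sp base -+ (array([ 4.944e-01,  2.524e-01, -3.000e-04]), array([-0.3, -0.1, -0.3,  0. ]))
sp base -- (array([0.5005, 0.1779, 0.0026]), array([-1.3, -0.5, -1.3,  0.2]))
cr base ++ (array([ 7.115e-01,  5.390e-02, -1.000e-04]), array([ 0.1,  0.1,  0.1, -0. ]))
cr base +- (array([ 0.7098, -0.0258,  0.0023]), array([-0.1, -0. , -0.1,  0. ]))
cr base -- (array([ 0.5414, -0.0189,  0.0022]), array([-0.5, -0.2, -0.5,  0. ]))
sp base +- (array([0.6681, 0.1887, 0.0013]), array([-0.7, -0.3, -0.6,  0.1]))
[[ 0.5437  0.0195  0.206 ]
 [ 0.6986  0.0139  0.22  ]
 [ 0.71    0.0535  0.01  ]
 [ 0.5401  0.0597  0.01  ]
 [ 0.5372 -0.0203  0.01  ]
 [ 0.7071 -0.0265  0.01  ]]
[[0.4999 0.2125 0.206 ]
 [0.6545 0.2243 0.22  ]
 [0.6614 0.265  0.01  ]
 [0.4919 0.252  0.01  ]
 [0.498  0.1722 0.01  ]
 [0.6675 0.1852 0.01  ]]
[[ 56.07183454 339.71309797]] [[407.7757909   69.32024321]]
```

View pics/g_top.png

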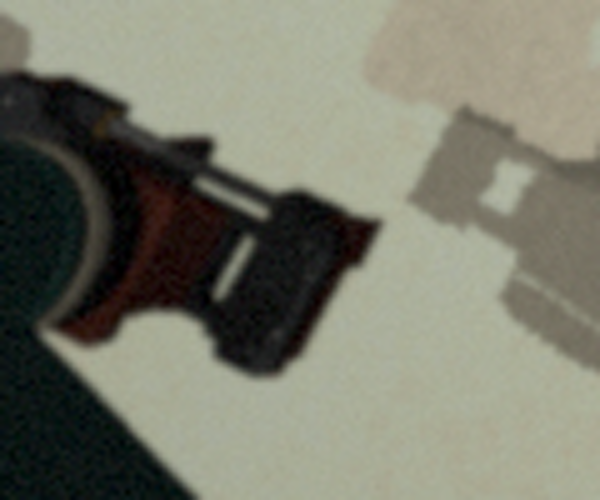

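View pics/g_sc.png

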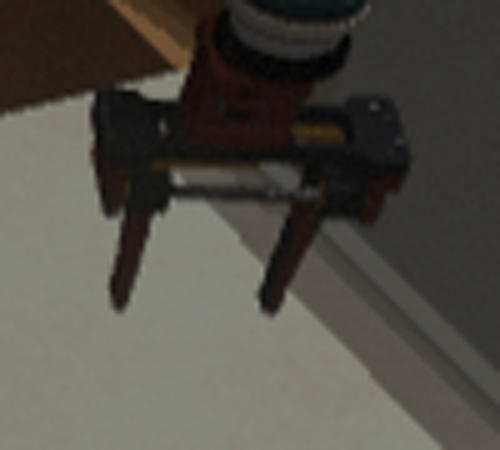

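```bash
sed -i 's/^g=.01/g=.001/; /-.022,0,.247/d; s/S(332,52)/S(332,53)/; s/T(91,495)/T(91,492)/' f0.py; python3 f0.py
```

```text
crowd [0.62474526 0.01706982] -1.9814742517002002
[[0.1, 0.1], [-0.1, 0.5], [-0.6, 0.7], [-0.2, 0.8], [-0.0, -2.7], [-1.2, -0.5], [0.2, -0.3], [-0.4, -0.3], [-0.1, 1.3], [0.7, 2.5]]
spare [0.57893881 0.22056328] 4.902779108620231
[[-0.4, 0.0], [-0.7, 0.9], [0.2, 0.4], [-0.4, -2.4], [-0.6, -1.1], [-3.1, 0.2], [-1.0, -0.1], [-0.1, -0.3], [0.7, 3.0], [0.7, 0.7]]
block [ 0.60068996 -0.20903552] 6.5770700672181075
[[-0.2, 0.4], [-0.8, -0.7], [0.0, -1.1], [-1.7, -0.5], [1.8, -1.2], [-0.5, -0.1], [0.1, -0.3], [-0.4, -0.2], [0.4, -0.4], [-0.4, -0.3], [-0.7, -0.5]]
```

```bash
sed -i 's/^cr=.*/cr=(.6185,.0175,R(-2.1)); sp=(.573,.2205,R(4.9)); bl=(.6007,-.2090,R(6.58))/' d0.py
cat >> d0.py <<'E'
for n,o,tag in(('top',(290,170,90,80,7),'b'),('scene',(185,225,100,85,7),'b'),('scene',(280,185,50,50,11),'c')):
    im=cv2.imread(f'pics/{n}0.png'); c=crop(im,*o); draw(c,n,o[:2],o[4],it); cv2.imwrite(f'pics/ov_{n}_{tag}.png',c)
E
python3 d0.py; python3 - <<'E'
import cv2,numpy as np
a=cv2.imread('pics/ov_top_h.png');b=cv2.imread('pics/ov_scene_h.png')
cv2.imwrite('pics/x1.png',np.hstack([a[:,430:650][:580],b[:,0:520][:580]]))
E
```

```text
[ 0.3178423  -0.00581453  1.22920854]
[ 1.04835715 -0.23492867  1.00718578]
```

View pics/x1.png

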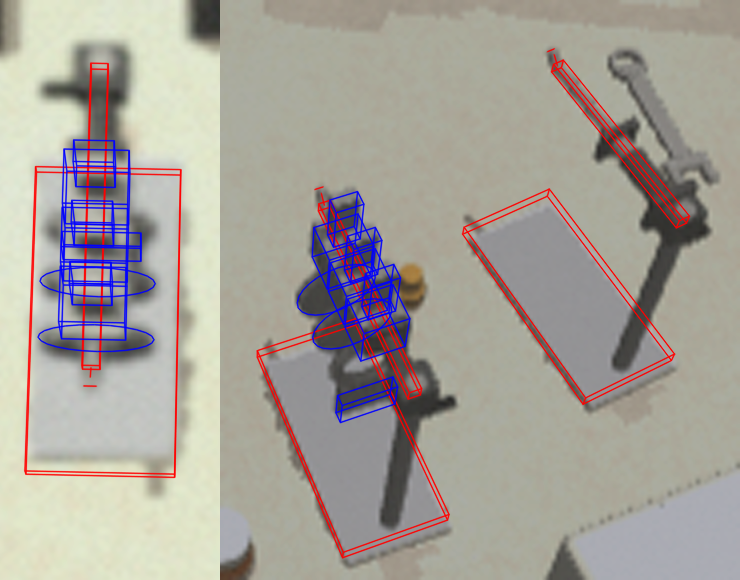

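View pics/ov_scene_c.png

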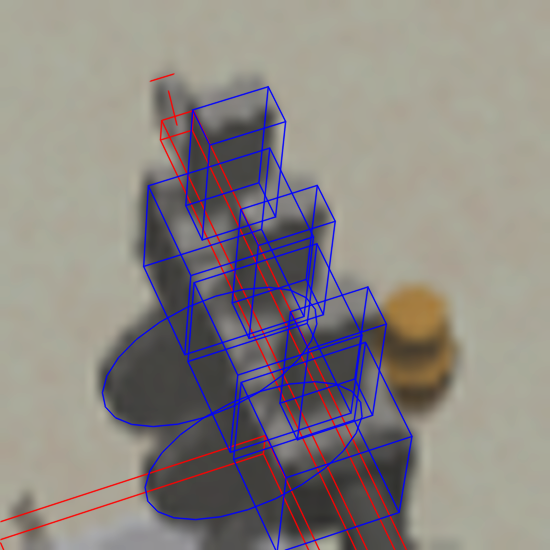

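View pics/ov_scene_b.png

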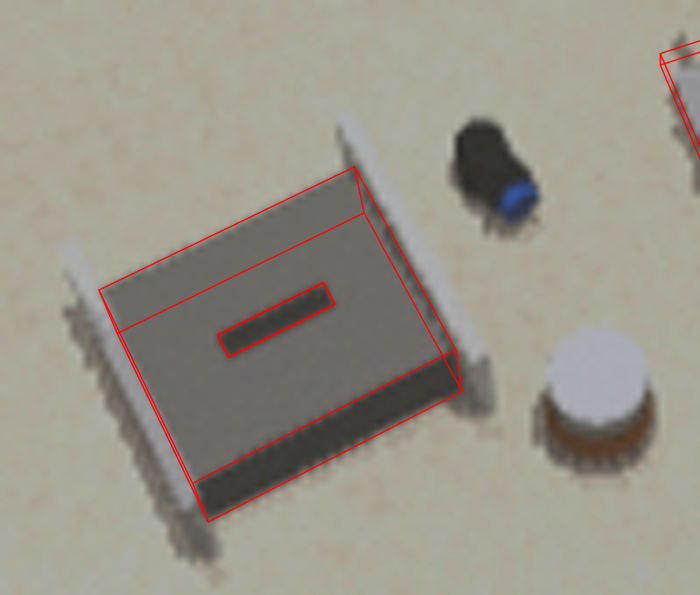

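View pics/ov_top_b.png

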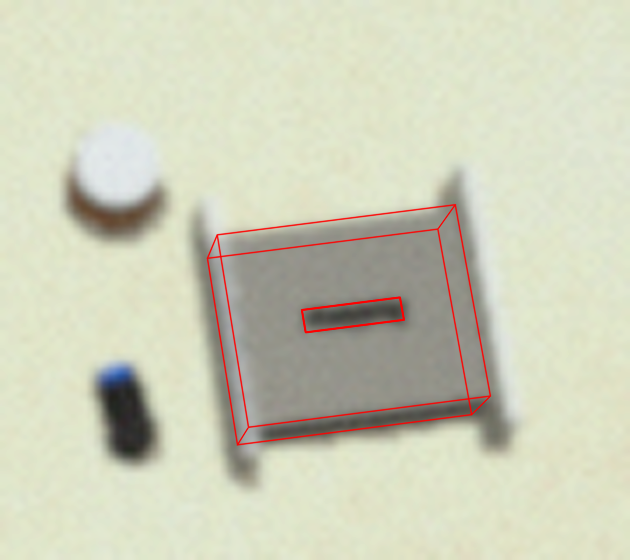

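```bash
cat > plan.py <<'E'
import sys,numpy as np
from scipy.spatial.transform import Rotation as Rn
from station import bot
def plan(x,y,z,yaw):
    o=bot.get_obs(); R=np.array(o['orientation']); p=np.array(o['tool_pos']); a=np.radians(yaw)
    Y=np.array([-np.sin(a),np.cos(a),0]); Z=np.array([0,0,-1.]); Rt=np.c_[np.cross(Y,Z),Y,Z]
    print('rv',Rn.from_matrix(R.T@Rt).as_rotvec().round(4),'t',(R.T@(np.array([x,y,z])-p)).round(4),'d',np.array([x,y,z])-p)
    return o
def st():
    o=bot.get_obs(); R=np.array(o['orientation'])
    print('t %.2f'%o['time'],'p',np.round(o['tool_pos'],4),'yaw %.2f'%np.degrees(np.arctan2(-R[0,1],R[1,1])),'z',R[:,2].round(4),'F',np.round(o['wrist_force'],2),'M',np.round(o['ft_torque'],2),'gap %.4f'%o['finger_gap'])
if __name__=='__main__':
    st()
    if len(sys.argv)>1: plan(*map(float,sys.argv[1:]))
E
python3 plan.py .578 .019 .28 -2.1
```

```text
t 0.10 p [0.2481 0.5456 0.2219] yaw -24.45 z [-8.0e-04 -1.4e-03 -1.0e+00] F [ 0.11  0.46 -0.86] M [-0.04 -0.03 -0.04] gap 0.0877
rv [-0.0016 -0.0005 -0.3901] t [-0.5183 -0.3429 -0.0576] d [ 0.3299476  -0.52664659  0.05807908]
```

```bash
python3 -m pendant '[{"tz":-0.02},{"tz":-0.06,"tx":-0.02,"ty":-0.013},{"tz":-0.08,"tx":-0.05,"ty":-0.033,"rz":-0.05},{"tz":-0.08,"tx":-0.09,"ty":-0.06,"rz":-0.1},{"tz":-0.08,"tx":-0.13,"ty":-0.086,"rz":-0.15},{"tz":-0.08,"tx":-0.17,"ty":-0.112,"rz":-0.2},{"tz":-0.08,"tx":-0.21,"ty":-0.139,"rz":-0.25},{"tz":-0.08,"tx":-0.25,"ty":-0.165,"rz":-0.3},{"tz":-0.08,"tx":-0.29,"ty":-0.192,"rz":-0.35},{"tz":-0.08,"tx":-0.33,"ty":-0.218,"rz":-0.39}]'; python3 plan.py .578 .019 .28 -2.1
```

```text
t 0.10 p [0.2481 0.5456 0.2219] yaw -24.45 z [-8.0e-04 -1.4e-03 -1.0e+00] F [ 0.11  0.46 -0.86] M [-0.04 -0.03 -0.04] gap 0.0877
rv [-0.0016 -0.0005 -0.3901] t [-0.5183 -0.3429 -0.0576] d [ 0.3299476  -0.52664659  0.05807908]invalid input at $[0]: expected keys rx, ry, rz, tx, ty, tz, gripper
```

```bash
python3 -m pendant '[{"rx":0,"ry":0,"rz":0,"tx":0,"ty":0,"tz":-0.03,"gripper":100},{"rx":0,"ry":0,"rz":0,"tx":-0.02,"ty":-0.013,"tz":-0.07,"gripper":100},{"rx":0,"ry":0,"rz":-0.05,"tx":-0.06,"ty":-0.04,"tz":-0.08,"gripper":100},{"rx":0,"ry":0,"rz":-0.1,"tx":-0.1,"ty":-0.066,"tz":-0.08,"gripper":100},{"rx":0,"ry":0,"rz":-0.15,"tx":-0.14,"ty":-0.093,"tz":-0.08,"gripper":100},{"rx":0,"ry":0,"rz":-0.2,"tx":-0.18,"ty":-0.119,"tz":-0.08,"gripper":100},{"rx":0,"ry":0,"rz":-0.25,"tx":-0.22,"ty":-0.146,"tz":-0.08,"gripper":100},{"rx":0,"ry":0,"rz":-0.3,"tx":-0.26,"ty":-0.172,"tz":-0.08,"gripper":100},{"rx":0,"ry":0,"rz":-0.35,"tx":-0.3,"ty":-0.198,"tz":-0.08,"gripper":100},{"rx":0,"ry":0,"rz":-0.39,"tx":-0.34,"ty":-0.225,"tz":-0.08,"gripper":100}]'; python3 plan.py .578 .019 .28 -2.1
```

```text
time: 1.35
tool_pos: [0.4651, 0.1991, 0.3024]
orientation: [[-0.999, 0.035, -0.001], [0.035, 0.999, -0.0], [0.001, -0.0, -1.0]]
wrist_force: [0.5, -0.3, -0.1]
finger_gap: 0.0879
t 1.35 p [0.4651 0.1991 0.3024] yaw -2.03 z [-6.e-04 -1.e-04 -1.e+00] F [ 0.49 -0.29 -0.08] M [-0.02 -0.02  0.  ] gap 0.0879
rv [-0.0001 -0.0006  0.0013] t [-0.1192 -0.176   0.0223] d [ 0.11287715 -0.18014065 -0.0223547 ]
```

```bash
python3 -m pendant '[{"rx":0,"ry":0,"rz":0,"tx":-0.02,"ty":-0.03,"tz":0,"gripper":100},{"rx":0,"ry":0,"rz":0,"tx":-0.05,"ty":-0.075,"tz":0,"gripper":100},{"rx":0,"ry":0,"rz":0,"tx":-0.08,"ty":-0.12,"tz":0.005,"gripper":100},{"rx":0,"ry":0,"rz":0,"tx":-0.105,"ty":-0.156,"tz":0.015,"gripper":100},{"rx":0,"ry":0,"rz":0,"tx":-0.119,"ty":-0.176,"tz":0.02,"gripper":100},{"rx":0,"ry":0,"rz":0,"tx":-0.119,"ty":-0.176,"tz":0.02,"gripper":100},{"rx":0,"ry":0,"rz":0,"tx":-0.119,"ty":-0.176,"tz":0.02,"gripper":100}]'; python3 plan.py .578 .019 .28 -2.1
cat > shot.py <<'E'
import sys; from ov import *
from plan import st
st()
# shot.py tag cam x0 y0 w h s [cam...]
a=sys.argv; tag=a[1]
done={}
for i in range(2,len(a),6):
    n=a[i]; o=list(map(int,a[i+1:i+6]))
    if n not in done: done[n]=cv2.cvtColor(viewer.camera(n),cv2.COLOR_RGB2BGR); cv2.imwrite(f'pics/{tag}_{n}_full.png',done[n])
    x0,y0,w_,h_,s=o; c=crop(done[n],*o)
    for k in range(0,w_,10): cv2.putText(c,str(x0+k),(k*s,8),0,.3,(0,0,255),1)
    for k in range(0,h_,10): cv2.putText(c,str(y0+k),(0,k*s+3),0,.3,(0,0,255),1)
    cv2.imwrite(f'pics/{tag}_{n}.png',c)
E
python3 shot.py a1 top 235 155 70 75 8 scene 270 150 75 75 8
```

```text
time: 2.22
tool_pos: [0.5765, 0.0215, 0.2827]
orientation: [[-0.999, 0.036, -0.001], [0.036, 0.999, 0.001], [0.001, 0.001, -1.0]]
wrist_force: [0.1, 0.4, -0.1]
finger_gap: 0.0875
t 2.23 p [0.5765 0.0215 0.2827] yaw -2.08 z [-8.e-04  7.e-04 -1.e+00] F [ 0.07  0.37 -0.12] M [ 0.04 -0.02 -0.04] gap 0.0875
rv [ 0.0007 -0.0008  0.0004] t [-0.0016 -0.0024  0.0027] d [ 0.00151627 -0.00245452 -0.00268236]
t 2.23 p [0.5765 0.0215 0.2827] yaw -2.08 z [-8.e-04  7.e-04 -1.e+00] F [ 0.07  0.37 -0.12] M [ 0.04 -0.02 -0.04] gap 0.0875
```

View pics/a1_top.png

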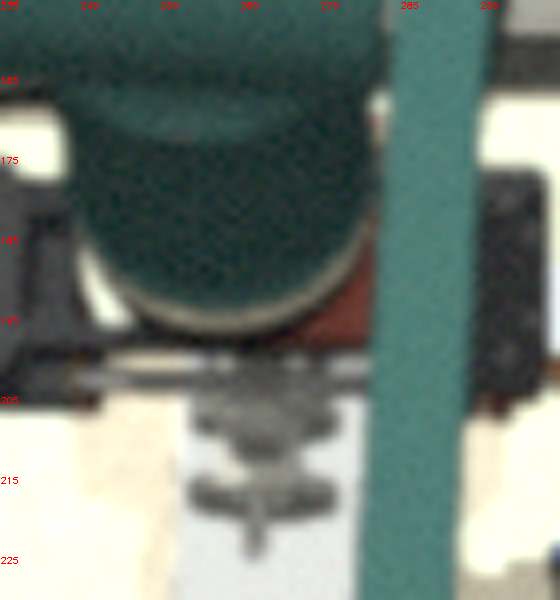

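View pics/a1_scene.png

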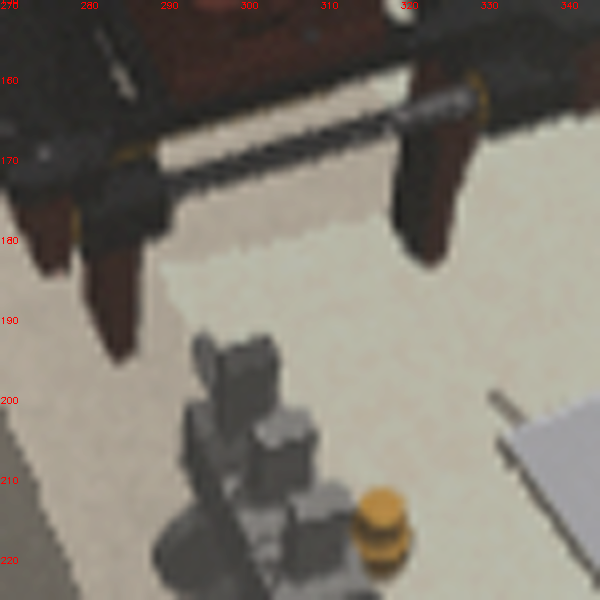

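```bash
python3 - <<'E'
from h import *
from plan import *
o=bot.get_obs();R=np.array(o['orientation']);p=np.array(o['tool_pos'])
for y in(-.0507,-.046,.046,.0507):
  for x in (-.01,.01): print(y,x,proj('scene',[p+R@[x,y,0]]).round(1))
for z in (.247,):
  for c in((.578,.019),(.5765,.0215)): print('tabtop',c,[proj('scene',[(c[0]+dx,c[1]+dy,z)])[0].round(1).tolist() for dx,dy in((-.005,-.009),(.005,-.009),(.005,.009),(-.005,.009))])
E
```

```text
-0.0507 -0.01 [[283.7 194. ]]
-0.0507 0.01 [[280.7 187.5]]
-0.046 -0.01 [[285.6 193.5]]
-0.046 0.01 [[282.6 186.9]]
0.046 -0.01 [[322.  182.3]]
0.046 0.01 [[318.6 176. ]]
0.0507 -0.01 [[323.9 181.8]]
0.0507 0.01 [[320.4 175.5]]
tabtop (0.578, 0.019) [[296.6, 193.8], [298.3, 197.0], [305.1, 194.6], [303.4, 191.5]]
tabtop (0.5765, 0.0215) [[297.3, 193.0], [299.0, 196.2], [305.8, 193.8], [304.1, 190.7]]
```

```bash
python3 plan.py .5745 .0185 .214 -2.1; python3 -m pendant '[{"rx":0,"ry":0,"rz":0,"tx":0.002,"ty":-0.003,"tz":0.015,"gripper":100},{"rx":0,"ry":0,"rz":0,"tx":0.002,"ty":-0.003,"tz":0.04,"gripper":100},{"rx":0,"ry":0,"rz":0,"tx":0.002,"ty":-0.003,"tz":0.06,"gripper":100},{"rx":0,"ry":0,"rz":0,"tx":0.002,"ty":-0.003,"tz":0.068,"gripper":100},{"rx":0,"ry":0,"rz":0,"tx":0.002,"ty":-0.003,"tz":0.068,"gripper":50},{"rx":0,"ry":0,"rz":0,"tx":0.002,"ty":-0.003,"tz":0.068,"gripper":50}]'; python3 plan.py .5745 .0185 .214 -2.1; python3 shot.py a2 top 235 155 70 75 8 scene 270 150 75 75 8
```

```text
t 2.33 p [0.5766 0.0217 0.283 ] yaw -2.02 z [ 0.e+00  3.e-04 -1.e+00] F [0.36 0.18 0.02] M [ 0.08  0.05 -0.  ] gap 0.0876
rv [ 0.0003 -0.      0.0013] t [ 0.0019 -0.0033  0.069 ] d [-0.00206257 -0.00318187 -0.06902836]
time: 3.08
tool_pos: [0.5755, 0.0175, 0.2154]
orientation: [[-0.999, 0.037, 0.001], [0.037, 0.999, -0.0], [-0.001, -0.0, -1.0]]
wrist_force: [0.7, -0.4, 0.3]
finger_gap: 0.0713
t 3.08 p [0.5755 0.0175 0.2154] yaw -2.10 z [ 1.2e-03 -2.0e-04 -1.0e+00] F [ 0.74 -0.44  0.33] M [ 0.01  0.02 -0.  ] gap 0.0713
rv [-0.0001  0.0012  0.    ] t [0.0011 0.001  0.0013] d [-0.00103506  0.00104168 -0.00135138]
t 3.08 p [0.5755 0.0175 0.2154] yaw -2.10 z [ 1.2e-03 -2.0e-04 -1.0e+00] F [ 0.74 -0.44  0.33] M [ 0.01  0.02 -0.  ] gap 0.0713
```

View pics/a2_scene.png

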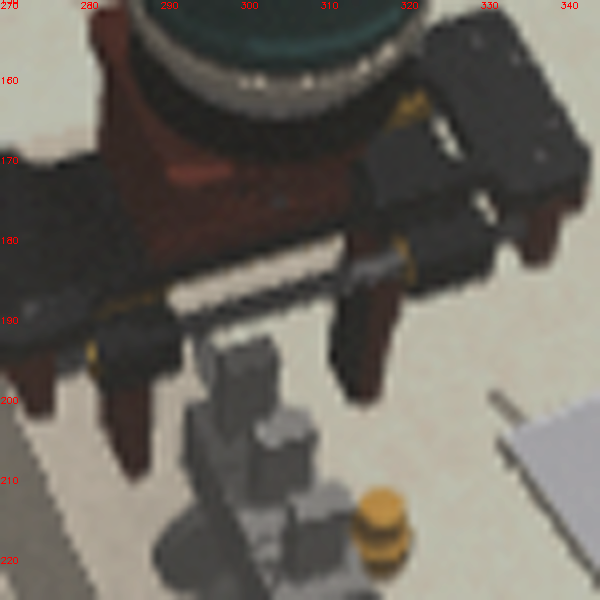

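```bash
python3 -m pendant '[{"rx":0,"ry":0,"rz":0,"tx":0.001,"ty":0.001,"tz":0.001,"gripper":25},{"rx":0,"ry":0,"rz":0,"tx":0.001,"ty":0.001,"tz":0.001,"gripper":15},{"rx":0,"ry":0,"rz":0,"tx":0.001,"ty":0.001,"tz":0.001,"gripper":0},{"rx":0,"ry":0,"rz":0,"tx":0.001,"ty":0.001,"tz":0.001,"gripper":0},{"rx":0,"ry":0,"rz":0,"tx":0.001,"ty":0.001,"tz":0.001,"gripper":0},{"rx":0,"ry":0,"rz":0,"tx":0.001,"ty":0.001,"tz":0.001,"gripper":0},{"rx":0,"ry":0,"rz":0,"tx":0.001,"ty":0.001,"tz":0.001,"gripper":0}]'; python3 plan.py
```

```text
time: 4.05
tool_pos: [0.5742, 0.0185, 0.2137]
orientation: [[-0.999, 0.037, 0.0], [0.037, 0.999, 0.0], [-0.0, 0.0, -1.0]]
wrist_force: [0.0, 1.9, 0.3]
finger_gap: 0.0177
t 4.05 p [0.5742 0.0185 0.2137] yaw -2.11 z [ 1.e-04  1.e-04 -1.e+00] F [0.01 1.89 0.35] M [ 0.13  0.02 -0.03] gap 0.0177
```

```bash
python3 -m pendant '[{"rx":0,"ry":0,"rz":0,"tx":0,"ty":0,"tz":-0.003,"gripper":0},{"rx":0,"ry":0,"rz":0,"tx":0,"ty":0,"tz":-0.008,"gripper":0},{"rx":0,"ry":0,"rz":0,"tx":0,"ty":0,"tz":-0.011,"gripper":0},{"rx":0,"ry":0,"rz":0,"tx":0,"ty":0,"tz":-0.011,"gripper":0}]'; python3 shot.py a3 top 235 155 70 75 8 scene 270 150 75 75 8
```

```text
time: 4.55
tool_pos: [0.5743, 0.0184, 0.225]
orientation: [[-0.999, 0.037, 0.001], [0.037, 0.999, -0.0], [-0.001, -0.0, -1.0]]
wrist_force: [-0.7, 0.0, -2.5]
finger_gap: 0.0179
t 4.55 p [0.5743 0.0184 0.225 ] yaw -2.11 z [ 6.e-04 -2.e-04 -1.e+00] F [-0.69  0.02 -2.52] M [0.03 0.02 0.03] gap 0.0179
```

View pics/a3_scene.png

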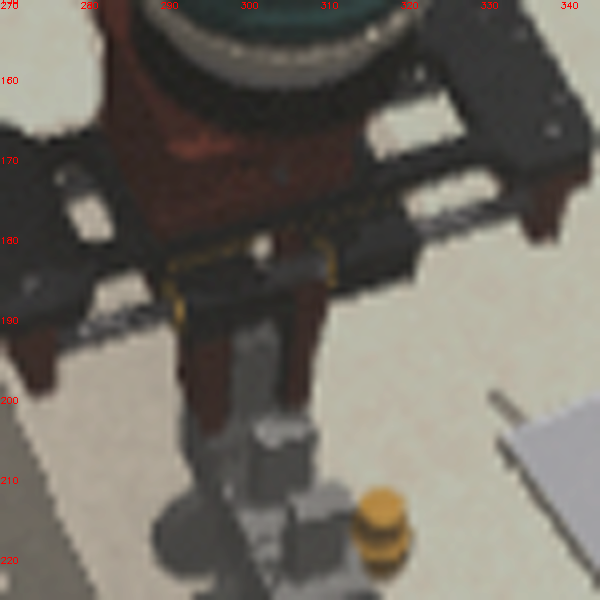

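```bash
python3 -m pendant '[{"rx":0,"ry":0,"rz":0,"tx":0.005,"ty":0,"tz":0,"gripper":0},{"rx":0,"ry":0,"rz":0,"tx":0.012,"ty":0,"tz":0,"gripper":0},{"rx":0,"ry":0,"rz":0,"tx":0.018,"ty":0,"tz":0,"gripper":0}]'; python3 plan.py;  python3 -m pendant '[{"rx":0,"ry":0,"rz":0,"tx":0.01,"ty":0,"tz":0,"gripper":0},{"rx":0,"ry":0,"rz":0,"tx":0.022,"ty":0,"tz":0,"gripper":0}]'; python3 plan.py; python3 -m pendant '[{"rx":0,"ry":0,"rz":0,"tx":0.012,"ty":0,"tz":0,"gripper":0},{"rx":0,"ry":0,"rz":0,"tx":0.024,"ty":0,"tz":0,"gripper":0},{"rx":0,"ry":0,"rz":0,"tx":0.036,"ty":0,"tz":0,"gripper":0},{"rx":0,"ry":0,"rz":0,"tx":0.036,"ty":0,"tz":0,"gripper":0}]'; python3 shot.py a4 top 235 155 70 75 8 scene 270 150 75 75 8
```

```text
time: 5.03
tool_pos: [0.5553, 0.0192, 0.2246]
orientation: [[-0.999, 0.037, -0.001], [0.037, 0.999, -0.0], [0.001, -0.0, -1.0]]
wrist_force: [1.1, -0.4, -2.4]
finger_gap: 0.0184
t 5.03 p [0.5553 0.0192 0.2246] yaw -2.11 z [-6.e-04 -1.e-04 -1.e+00] F [ 1.06 -0.37 -2.42] M [ 0.03 -0.01  0.02] gap 0.0184
time: 5.28
tool_pos: [0.5333, 0.0199, 0.2247]
orientation: [[-0.999, 0.037, -0.0], [0.037, 0.999, -0.0], [0.0, -0.0, -1.0]]
wrist_force: [-0.0, 0.0, -2.1]
finger_gap: 0.0177
t 5.28 p [0.5333 0.0199 0.2247] yaw -2.11 z [-1.e-04 -1.e-04 -1.e+00] F [-0.01  0.04 -2.11] M [ 0.02 -0.02 -0.02] gap 0.0177
time: 5.78
tool_pos: [0.497, 0.0213, 0.2247]
orientation: [[-0.999, 0.037, -0.001], [0.037, 0.999, -0.0], [0.001, -0.0, -1.0]]
wrist_force: [-0.4, 0.4, -2.4]
finger_gap: 0.0177
t 5.78 p [0.497  0.0213 0.2247] yaw -2.11 z [-6.e-04 -0.e+00 -1.e+00] F [-0.42  0.41 -2.4 ] M [ 0.02 -0.06 -0.08] gap 0.0177
```

View pics/a4_scene.png

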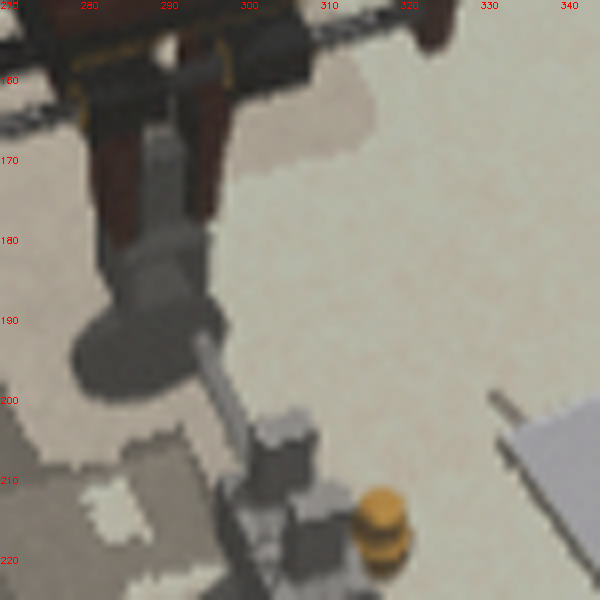

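View pics/a4_top.png

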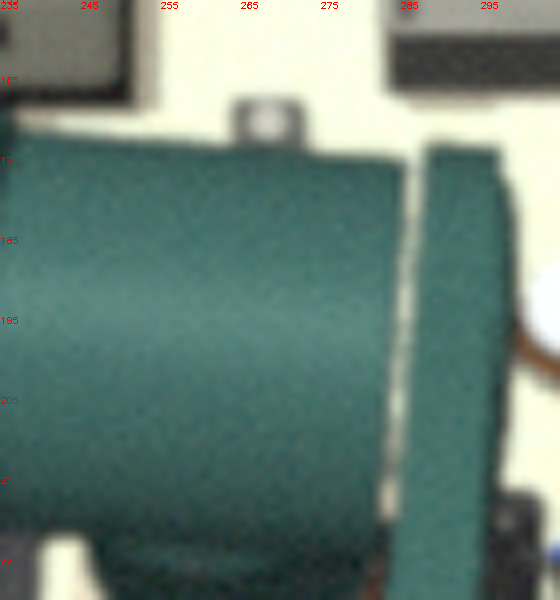

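```bash
python3 plan.py .4495 .2097 .2247 4.9
```

```text
t 5.88 p [0.4985 0.0212 0.2249] yaw -2.11 z [ 8.e-04 -2.e-04 -1.e+00] F [ 0.33  0.35 -2.19] M [ 0.04 -0.03  0.  ] gap 0.0178
rv [-0.0002  0.0008 -0.1224] t [5.590e-02 1.866e-01 1.000e-04] d [-4.89770468e-02  1.88504180e-01 -1.62380974e-04]
```

```bash
python3 -m pendant '[{"rx":0,"ry":0,"rz":0,"tx":0.02,"ty":0.01,"tz":0,"gripper":0},{"rx":0,"ry":0,"rz":-0.02,"tx":0.035,"ty":0.035,"tz":0,"gripper":0},{"rx":0,"ry":0,"rz":-0.04,"tx":0.05,"ty":0.07,"tz":0,"gripper":0},{"rx":0,"ry":0,"rz":-0.06,"tx":0.056,"ty":0.105,"tz":0,"gripper":0},{"rx":0,"ry":0,"rz":-0.08,"tx":0.056,"ty":0.14,"tz":0,"gripper":0},{"rx":0,"ry":0,"rz":-0.1,"tx":0.056,"ty":0.165,"tz":0,"gripper":0},{"rx":0,"ry":0,"rz":-0.115,"tx":0.056,"ty":0.18,"tz":0,"gripper":0},{"rx":0,"ry":0,"rz":-0.122,"tx":0.056,"ty":0.1865,"tz":0,"gripper":0},{"rx":0,"ry":0,"rz":-0.122,"tx":0.056,"ty":0.1865,"tz":0,"gripper":0},{"rx":0,"ry":0,"rz":-0.122,"tx":0.056,"ty":0.1865,"tz":0,"gripper":0}]';python3 plan.py .4495 .2097 .2247 4.9; python3 shot.py b1 top 165 170 75 85 7 scene 310 120 100 100 6; python3 shot.py b1c top 240 160 60 70 8 scene 275 180 60 70 8
```

```text
time: 7.12
tool_pos: [0.4489, 0.2089, 0.2246]
orientation: [[-0.996, -0.084, -0.0], [-0.084, 0.996, -0.001], [0.0, -0.0, -1.0]]
wrist_force: [-0.2, 0.0, -2.7]
finger_gap: 0.0179
t 7.12 p [0.4489 0.2089 0.2246] yaw 4.83 z [-4.e-04 -5.e-04 -1.e+00] F [-0.2   0.01 -2.67] M [ 0.03 -0.03 -0.01] gap 0.0179
rv [-0.0005 -0.0004 -0.0012] t [-0.0006  0.0007 -0.0001] d [0.00056318 0.00076145 0.00013268]
t 7.12 p [0.4489 0.2089 0.2246] yaw 4.83 z [-4.e-04 -5.e-04 -1.e+00] F [-0.2   0.01 -2.67] M [ 0.03 -0.03 -0.01] gap 0.0179
t 7.22 p [0.449  0.209  0.2246] yaw 4.82 z [-3.e-04 -3.e-04 -1.e+00] F [ 0.72 -0.95 -2.42] M [ 0.03 -0.03  0.01] gap 0.0177
```

View pics/b1_scene.png

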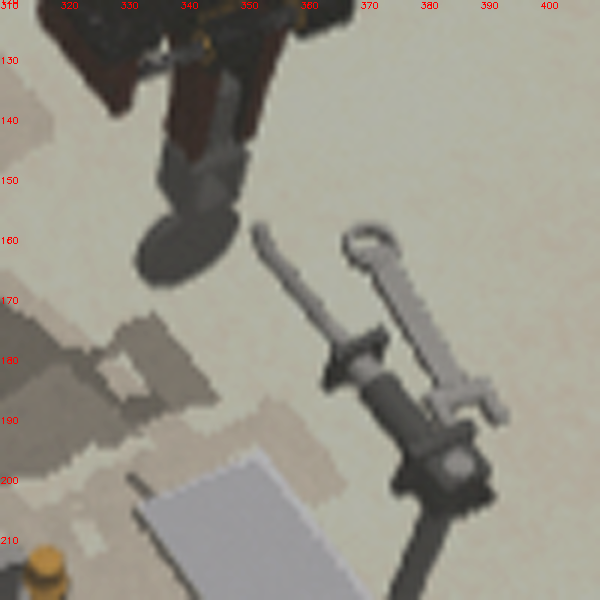

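View pics/b1_top.png

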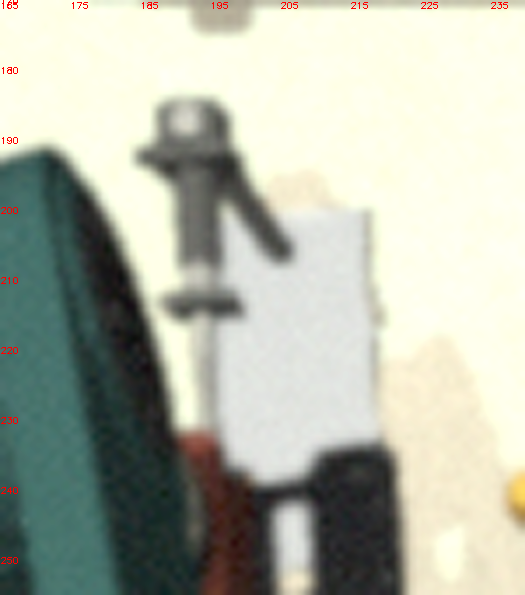

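View pics/b1c_scene.png

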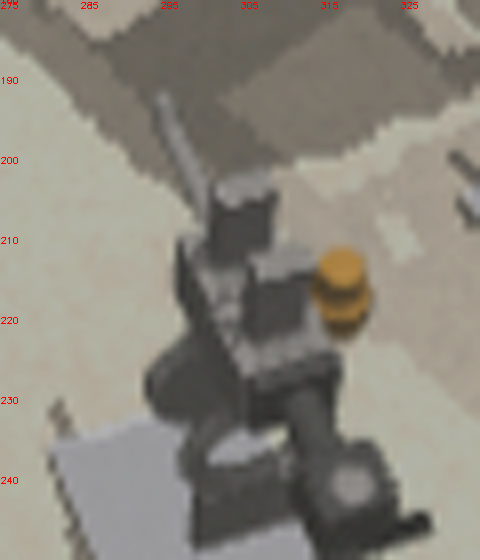

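View pics/b1c_top.png

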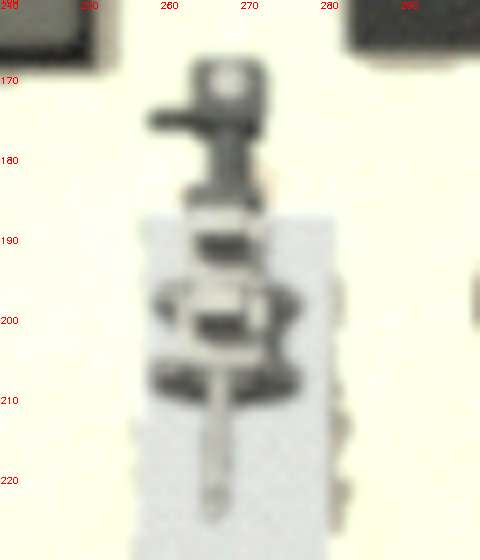

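```bash
python3 - <<'E'
from h import *
R=np.radians
for nm,p in(('sp',(.574,.2204,R(4.9))),('cr',(.6185,.0178,R(-2.1)))):
  for n in('scene','top'): print(nm,n,proj(n,w(p,[(-.08,0,.206),(-.07,0,.2),(-.03,0,.2),(0,0,.2),(.04,0,.2),(.07,0,.2)])).round(1).tolist())
p=(.4489,.2089,R(4.83)); z=.2247+.019-.041
print(proj('scene',w(p,[(.013,.015,z+.017),(.013,-.015,z+.017),(.013,.015,z-.017),(.013,-.015,z-.017),(0,0,z-.081)])).round(1).tolist())
E
```

```text
sp scene [[352.4, 157.3], [354.0, 161.3], [362.3, 171.5], [368.6, 179.5], [377.4, 190.4], [384.2, 198.9]]
sp top [[194.3, 241.0], [194.6, 237.8], [193.8, 223.4], [193.3, 212.8], [192.5, 198.8], [192.0, 188.5]]
cr scene [[294.3, 191.5], [295.7, 195.9], [301.6, 208.1], [306.2, 217.7], [312.5, 230.9], [317.5, 241.2]]
cr top [[266.1, 223.8], [266.2, 220.7], [266.6, 206.6], [266.9, 196.1], [267.3, 182.4], [267.6, 172.2]]
[[351.0, 144.2], [341.8, 147.9], [349.0, 152.4], [340.1, 156.1], [339.1, 165.5]]
```

```bash
python3 -m pendant '[{"rx":0,"ry":0,"rz":0,"tx":-0.01,"ty":0,"tz":0,"gripper":0},{"rx":0,"ry":0,"rz":0,"tx":-0.022,"ty":0,"tz":0,"gripper":0},{"rx":0,"ry":0,"rz":0,"tx":-0.034,"ty":0,"tz":0,"gripper":0},{"rx":0,"ry":0,"rz":0,"tx":-0.042,"ty":0,"tz":0,"gripper":0}]'; python3 plan.py; python3 -m pendant '[{"rx":0,"ry":0,"rz":0,"tx":-0.01,"ty":0,"tz":0,"gripper":0},{"rx":0,"ry":0,"rz":0,"tx":-0.02,"ty":0,"tz":0,"gripper":0},{"rx":0,"ry":0,"rz":0,"tx":-0.03,"ty":0,"tz":0,"gripper":0},{"rx":0,"ry":0,"rz":0,"tx":-0.038,"ty":0,"tz":0,"gripper":0},{"rx":0,"ry":0,"rz":0,"tx":-0.038,"ty":0,"tz":0,"gripper":0}]'; python3 shot.py b2 scene 310 120 100 100 6
```

```text
time: 7.82
tool_pos: [0.4922, 0.2133, 0.2246]
orientation: [[-0.996, -0.085, 0.0], [-0.085, 0.996, -0.0], [-0.0, -0.0, -1.0]]
wrist_force: [-1.0, -0.0, -1.5]
finger_gap: 0.018
t 7.83 p [0.4922 0.2133 0.2246] yaw 4.87 z [ 2.e-04 -0.e+00 -1.e+00] F [-1.   -0.02 -1.49] M [-0.    0.06  0.01] gap 0.0180
time: 8.45
tool_pos: [0.5294, 0.2165, 0.2246]
orientation: [[-0.996, -0.085, 0.0], [-0.085, 0.996, -0.0], [-0.0, -0.0, -1.0]]
wrist_force: [-0.4, 0.6, -2.4]
finger_gap: 0.0178
t 8.45 p [0.5294 0.2165 0.2246] yaw 4.87 z [ 2.e-04 -0.e+00 -1.e+00] F [-0.44  0.65 -2.37] M [ 0.03  0.02 -0.  ] gap 0.0178
```

View pics/b2_scene.png

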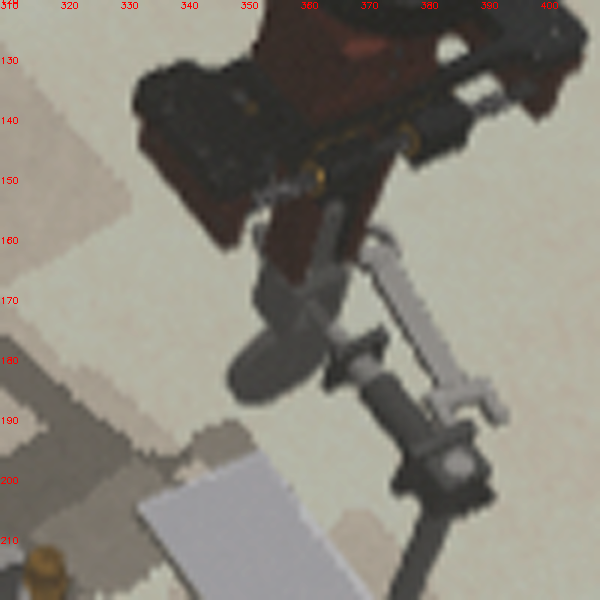

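```bash
python3 -m pendant '[{"rx":0,"ry":0,"rz":0,"tx":0,"ty":0,"tz":0.004,"gripper":0},{"rx":0,"ry":0,"rz":0,"tx":0,"ty":0,"tz":0.008,"gripper":0},{"rx":0,"ry":0,"rz":0,"tx":0,"ty":0,"tz":0.0105,"gripper":0},{"rx":0,"ry":0,"rz":0,"tx":0,"ty":0,"tz":0.0105,"gripper":0}]'; python3 plan.py;  python3 -m pendant '[{"rx":0,"ry":0,"rz":0,"tx":-0.005,"ty":0,"tz":0,"gripper":0},{"rx":0,"ry":0,"rz":0,"tx":-0.01,"ty":0,"tz":0,"gripper":0},{"rx":0,"ry":0,"rz":0,"tx":-0.015,"ty":0,"tz":0,"gripper":0},{"rx":0,"ry":0,"rz":0,"tx":-0.017,"ty":0,"tz":0,"gripper":0},{"rx":0,"ry":0,"rz":0,"tx":-0.018,"ty":0,"tz":0,"gripper":0}]'; python3 plan.py
```

```text
time: 9.0
tool_pos: [0.5285, 0.2165, 0.214]
orientation: [[-0.996, -0.085, -0.0], [-0.085, 0.996, -0.0], [0.0, -0.0, -1.0]]
wrist_force: [-0.6, -0.3, -2.4]
finger_gap: 0.0176
t 9.00 p [0.5285 0.2165 0.214 ] yaw 4.89 z [-4.e-04 -2.e-04 -1.e+00] F [-0.63 -0.35 -2.41] M [ 0.04 -0.    0.05] gap 0.0176
time: 9.62
tool_pos: [0.5468, 0.218, 0.214]
orientation: [[-0.996, -0.085, -0.0], [-0.085, 0.996, -0.0], [0.0, -0.0, -1.0]]
wrist_force: [1.1, -0.8, -1.9]
finger_gap: 0.0177
t 9.62 p [0.5468 0.218  0.214 ] yaw 4.88 z [-2.e-04 -1.e-04 -1.e+00] F [ 1.11 -0.76 -1.85] M [ 0.    0.03 -0.02] gap 0.0177
```

```bash
for i in 1; do python3 -m pendant '[{"rx":0,"ry":0,"rz":0,"tx":-0.002,"ty":0,"tz":0.0005,"gripper":0},{"rx":0,"ry":0,"rz":0,"tx":-0.004,"ty":0,"tz":0.0005,"gripper":0},{"rx":0,"ry":0,"rz":0,"tx":-0.004,"ty":0,"tz":0.0005,"gripper":0}]'; python3 -m pendant '[{"rx":0,"ry":0,"rz":0,"tx":-0.001,"ty":0,"tz":0,"gripper":0},{"rx":0,"ry":0,"rz":0,"tx":-0.002,"ty":0,"tz":0,"gripper":0},{"rx":0,"ry":0,"rz":0,"tx":-0.002,"ty":0,"tz":0,"gripper":0}]' ; done
```

```text
time: 10.0
tool_pos: [0.551, 0.2184, 0.2138]
orientation: [[-0.996, -0.085, 0.001], [-0.085, 0.996, -0.0], [-0.001, -0.0, -1.0]]
wrist_force: [-0.3, -0.4, -0.3]
finger_gap: 0.0179
time: 10.38
tool_pos: [0.5527, 0.2185, 0.2137]
orientation: [[-0.996, -0.085, 0.0], [-0.085, 0.996, -0.0], [-0.0, -0.0, -1.0]]
wrist_force: [-0.8, -0.3, -0.5]
finger_gap: 0.018
```

Now resting on the rod (Fz≈0). Feeling for the stop.

```bash
python3 -m pendant '[{"rx":0,"ry":0,"rz":0,"tx":-0.001,"ty":0,"tz":0,"gripper":0},{"rx":0,"ry":0,"rz":0,"tx":-0.002,"ty":0,"tz":0,"gripper":0},{"rx":0,"ry":0,"rz":0,"tx":-0.002,"ty":0,"tz":0,"gripper":0}]'
```

```text
time: 10.75
tool_pos: [0.5548, 0.2187, 0.2137]
orientation: [[-0.996, -0.085, 0.0], [-0.085, 0.996, -0.0], [-0.0, -0.0, -1.0]]
wrist_force: [-1.6, -0.3, 1.6]
finger_gap: 0.018
```

```bash
python3 -m pendant '[{"rx":0,"ry":0,"rz":0,"tx":-0.001,"ty":0,"tz":0,"gripper":0},{"rx":0,"ry":0,"rz":0,"tx":-0.0015,"ty":0,"tz":0,"gripper":0},{"rx":0,"ry":0,"rz":0,"tx":-0.0015,"ty":0,"tz":0,"gripper":0}]'
```

```text
time: 11.12
tool_pos: [0.5562, 0.2188, 0.2137]
orientation: [[-0.996, -0.085, -0.0], [-0.085, 0.996, -0.0], [0.0, -0.0, -1.0]]
wrist_force: [-1.6, -1.2, 1.9]
finger_gap: 0.0178
```

```bash
python3 -m pendant '[{"rx":0,"ry":0,"rz":0,"tx":-0.0005,"ty":0,"tz":-0.0002,"gripper":0},{"rx":0,"ry":0,"rz":0,"tx":-0.001,"ty":0,"tz":-0.0002,"gripper":0},{"rx":0,"ry":0,"rz":0,"tx":-0.001,"ty":0,"tz":-0.0002,"gripper":0}]'
```

```text
time: 11.5
tool_pos: [0.5567, 0.2188, 0.2137]
orientation: [[-0.996, -0.085, -0.001], [-0.085, 0.996, -0.0], [0.001, -0.0, -1.0]]
wrist_force: [-2.2, -0.1, 0.9]
finger_gap: 0.0179
```

```bash
python3 -m pendant '[{"rx":0,"ry":0,"rz":0,"tx":-0.0005,"ty":0,"tz":-0.0002,"gripper":0},{"rx":0,"ry":0,"rz":0,"tx":-0.001,"ty":0,"tz":-0.0002,"gripper":0},{"rx":0,"ry":0,"rz":0,"tx":-0.001,"ty":0,"tz":-0.0002,"gripper":0}]'
```

```text
time: 11.88
tool_pos: [0.5572, 0.2189, 0.2137]
orientation: [[-0.996, -0.085, -0.002], [-0.085, 0.996, -0.0], [0.002, -0.0, -1.0]]
wrist_force: [-5.6, -0.6, 0.9]
finger_gap: 0.0182
```

```bash
python3 -m pendant '[{"rx":0,"ry":0,"rz":0,"tx":-0.0005,"ty":0,"tz":0,"gripper":0},{"rx":0,"ry":0,"rz":0,"tx":-0.0008,"ty":0,"tz":0,"gripper":0},{"rx":0,"ry":0,"rz":0,"tx":-0.0008,"ty":0,"tz":0,"gripper":0}]'
```

```text
time: 12.25
tool_pos: [0.5574, 0.2189, 0.2137]
orientation: [[-0.996, -0.085, -0.003], [-0.085, 0.996, -0.001], [0.003, -0.0, -1.0]]
wrist_force: [-7.7, -0.3, 2.7]
finger_gap: 0.0179
```

```bash
python3 -m pendant '[{"rx":0,"ry":0,"rz":0,"tx":-0.0005,"ty":0,"tz":0,"gripper":0},{"rx":0,"ry":0,"rz":0,"tx":-0.0009,"ty":0,"tz":0,"gripper":0},{"rx":0,"ry":0,"rz":0,"tx":-0.0009,"ty":0,"tz":0,"gripper":0}]'
```

```text
time: 12.62
tool_pos: [0.5575, 0.2189, 0.2137]
orientation: [[-0.996, -0.085, -0.005], [-0.085, 0.996, -0.001], [0.005, -0.0, -1.0]]
wrist_force: [-8.4, -0.9, 4.2]
finger_gap: 0.0176
```

```bash
python3 -m pendant '[{"rx":0,"ry":0,"rz":0,"tx":-0.0005,"ty":0,"tz":-0.0002,"gripper":0},{"rx":0,"ry":0,"rz":0,"tx":-0.001,"ty":0,"tz":-0.0002,"gripper":0},{"rx":0,"ry":0,"rz":0,"tx":-0.001,"ty":0,"tz":-0.0002,"gripper":0}]'
```

```text
time: 13.0
tool_pos: [0.5578, 0.2189, 0.2137]
orientation: [[-0.996, -0.085, -0.006], [-0.085, 0.996, -0.001], [0.006, -0.0, -1.0]]
wrist_force: [-10.6, -0.4, 4.8]
finger_gap: 0.0175
```

```bash
python3 -m pendant '[{"rx":0,"ry":0,"rz":0,"tx":-0.0004,"ty":0,"tz":-0.0003,"gripper":0},{"rx":0,"ry":0,"rz":0,"tx":-0.0004,"ty":0,"tz":-0.0003,"gripper":0},{"rx":0,"ry":0,"rz":0,"tx":-0.0004,"ty":0,"tz":-0.0003,"gripper":0}]'; python3 -m pendant '[{"rx":0,"ry":0,"rz":0,"tx":0,"ty":0,"tz":0,"gripper":0},{"rx":0,"ry":0,"rz":0,"tx":0,"ty":0,"tz":0,"gripper":0},{"rx":0,"ry":0,"rz":0,"tx":0,"ty":0,"tz":0,"gripper":0},{"rx":0,"ry":0,"rz":0,"tx":0,"ty":0,"tz":0,"gripper":0}]'; python3 plan.py
```

```text
time: 13.38
tool_pos: [0.5579, 0.2189, 0.2137]
orientation: [[-0.996, -0.085, -0.007], [-0.085, 0.996, -0.001], [0.007, -0.0, -1.0]]
wrist_force: [-9.4, -0.7, 3.8]
finger_gap: 0.018
time: 13.88
tool_pos: [0.5579, 0.219, 0.2137]
orientation: [[-0.996, -0.085, -0.007], [-0.085, 0.996, -0.001], [0.007, -0.0, -1.0]]
wrist_force: [-10.8, -0.6, 3.6]
finger_gap: 0.0175
t 13.88 p [0.5579 0.219  0.2137] yaw 4.89 z [-0.0067 -0.001  -1.    ] F [-10.77  -0.6    3.56] M [-0.05  1.89 -0.03] gap 0.0175
```

```bash
python3 -m pendant '[{"rx":0,"ry":0,"rz":0,"tx":-0.0003,"ty":0,"tz":-0.0002,"gripper":0},{"rx":0,"ry":0,"rz":0,"tx":-0.0003,"ty":0,"tz":-0.0002,"gripper":0},{"rx":0,"ry":0,"rz":0,"tx":-0.0003,"ty":0,"tz":-0.0002,"gripper":0},{"rx":0,"ry":0,"rz":0,"tx":-0.0003,"ty":0,"tz":-0.0002,"gripper":0},{"rx":0,"ry":0,"rz":0,"tx":-0.0003,"ty":0,"tz":-0.0002,"gripper":0}]'; python3 shot.py b3 scene 310 120 100 100 6
```

```text
time: 14.5
tool_pos: [0.558, 0.2189, 0.2138]
orientation: [[-0.996, -0.085, -0.007], [-0.085, 0.996, -0.001], [0.007, -0.0, -1.0]]
wrist_force: [-10.2, -0.7, 3.8]
finger_gap: 0.0178
t 14.50 p [0.558  0.2189 0.2138] yaw 4.89 z [-0.0072 -0.0011 -1.    ] F [-10.23  -0.68   3.75] M [-0.12  1.93 -0.01] gap 0.0178
```

View pics/b3_scene.png

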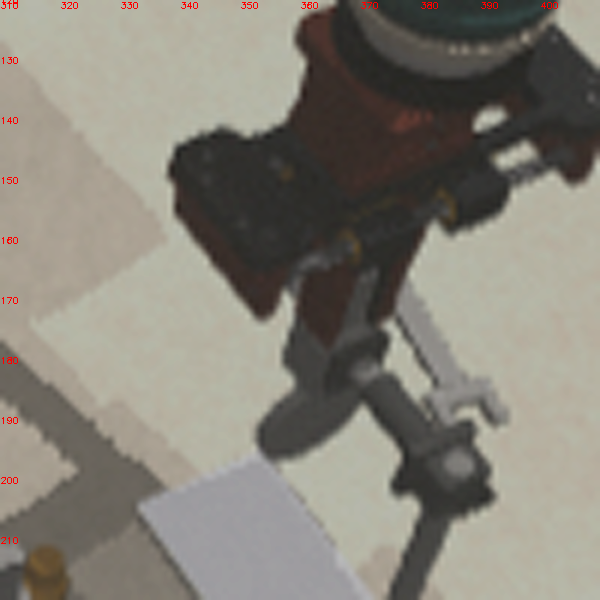

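```bash
python3 -m pendant '[{"rx":0,"ry":0,"rz":0,"tx":0.001,"ty":0,"tz":0,"gripper":0},{"rx":0,"ry":0,"rz":0,"tx":0.002,"ty":0,"tz":0,"gripper":0},{"rx":0,"ry":0,"rz":0,"tx":0.003,"ty":0,"tz":0,"gripper":0},{"rx":0,"ry":0,"rz":0,"tx":0.003,"ty":0,"tz":0,"gripper":0}]'; python3 plan.py
```

```text
time: 15.05
tool_pos: [0.5573, 0.2189, 0.2138]
orientation: [[-0.996, -0.085, -0.003], [-0.085, 0.996, -0.001], [0.003, -0.0, -1.0]]
wrist_force: [-5.3, 0.1, -3.3]
finger_gap: 0.0178
t 15.05 p [0.5573 0.2189 0.2138] yaw 4.89 z [-2.8e-03 -5.0e-04 -1.0e+00] F [-5.34  0.11 -3.31] M [ 0.05  0.99 -0.01] gap 0.0178
```

```bash
python3 -m pendant '[{"rx":0,"ry":0,"rz":0,"tx":0.0008,"ty":0,"tz":0.0002,"gripper":0},{"rx":0,"ry":0,"rz":0,"tx":0.0015,"ty":0,"tz":0.0004,"gripper":0},{"rx":0,"ry":0,"rz":0,"tx":0.0015,"ty":0,"tz":0.0004,"gripper":0}]'; python3 plan.py
```

```text
time: 15.42
tool_pos: [0.5571, 0.2188, 0.2141]
orientation: [[-0.996, -0.085, -0.0], [-0.085, 0.996, -0.0], [0.0, -0.0, -1.0]]
wrist_force: [-3.6, 0.3, -4.1]
finger_gap: 0.0179
t 15.43 p [0.5571 0.2188 0.2141] yaw 4.88 z [-2.e-04 -3.e-04 -1.e+00] F [-3.58  0.3  -4.14] M [-0.    0.73  0.01] gap 0.0179
```

```bash
python3 -m pendant '[{"rx":0,"ry":0,"rz":0,"tx":0.0004,"ty":0,"tz":0.0003,"gripper":0},{"rx":0,"ry":0,"rz":0,"tx":0.0004,"ty":0,"tz":0.0003,"gripper":22},{"rx":0,"ry":0,"rz":0,"tx":0.0004,"ty":0,"tz":0.0003,"gripper":30},{"rx":0,"ry":0,"rz":0,"tx":0.0004,"ty":0,"tz":0.0003,"gripper":45},{"rx":0,"ry":0,"rz":0,"tx":0.0004,"ty":0,"tz":0.0003,"gripper":50}]'; python3 -m pendant '[{"rx":0,"ry":0,"rz":0,"tx":0,"ty":0,"tz":-0.01,"gripper":70},{"rx":0,"ry":0,"rz":0,"tx":0,"ty":0,"tz":-0.03,"gripper":80},{"rx":0,"ry":0,"rz":0,"tx":0,"ty":0,"tz":-0.055,"gripper":90},{"rx":0,"ry":0,"rz":0,"tx":0,"ty":0,"tz":-0.07,"gripper":90}]'; python3 plan.py; python3 shot.py b4 scene 310 120 100 100 6 
```

```text
time: 16.05
tool_pos: [0.5571, 0.2189, 0.2144]
orientation: [[-0.996, -0.085, 0.001], [-0.085, 0.996, 0.0], [-0.001, -0.0, -1.0]]
wrist_force: [-0.0, 0.5, -0.4]
finger_gap: 0.0419
time: 16.55
tool_pos: [0.5573, 0.2191, 0.286]
orientation: [[-0.996, -0.085, 0.002], [-0.085, 0.996, 0.0], [-0.002, 0.0, -1.0]]
wrist_force: [0.9, -0.1, 0.2]
finger_gap: 0.078
t 16.55 p [0.5573 0.2191 0.286 ] yaw 4.88 z [ 2.2e-03  5.0e-04 -1.0e+00] F [ 0.88 -0.14  0.16] M [0.02 0.01 0.01] gap 0.0780
t 16.55 p [0.5573 0.2191 0.286 ] yaw 4.88 z [ 2.2e-03  5.0e-04 -1.0e+00] F [ 0.88 -0.14  0.16] M [0.02 0.01 0.01] gap 0.0780
```

View pics/b4_scene.png

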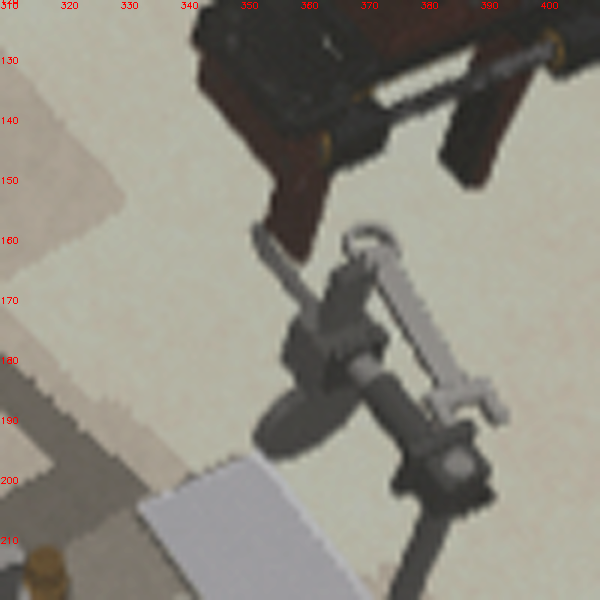

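```bash
python3 - <<'E'
from h import *
for uv in((266.6,196.7),(267.2,187.3)): print(ray('top',uv,.247))
for x in(.595,.6,.605,.61): print(x,[proj('scene',[(x+dx,.0178+dy,.247)])[0].round(1).tolist() for dx,dy in((-.005,-.009),(.005,-.009),(.005,.009),(-.005,.009))],proj('top',[(x,.0178,.247)]).round(1))
a=cv2.imread('pics/b4_scene_full.png');b=cv2.imread('pics/a4_scene_full.png')
cv2.imwrite('pics/z.png',np.hstack([cv2.resize(i[185:235,285:325],None,fx=9,fy=9,interpolation=cv2.INTER_CUBIC) for i in(a,b)]))
E
python3 plan.py .602 .0184 .285 -2.1
```

```text
[0.60317364 0.01760979 0.247     ]
[0.62917971 0.01578397 0.247     ]
0.595 [[299.0, 199.3], [300.7, 202.5], [307.6, 200.2], [305.8, 197.0]] [[266.6 199.7]]
0.6 [[299.9, 200.9], [301.6, 204.1], [308.5, 201.8], [306.7, 198.6]] [[266.5 197.9]]
0.605 [[300.7, 202.5], [302.5, 205.8], [309.3, 203.4], [307.6, 200.2]] [[266.5 196. ]]
0.61 [[301.6, 204.1], [303.3, 207.4], [310.2, 205.0], [308.5, 201.8]] [[266.5 194.2]]
t 16.60 p [0.5581 0.2193 0.2877] yaw 4.88 z [ 0.0046  0.0011 -1.    ] F [0.79 0.22 1.3 ] M [ 0.06 -0.02 -0.04] gap 0.0786
rv [0.001  0.0046 0.1219] t [-0.0266 -0.2039  0.0026] d [ 0.04387756 -0.20087378 -0.00265366]
```

View pics/z.png

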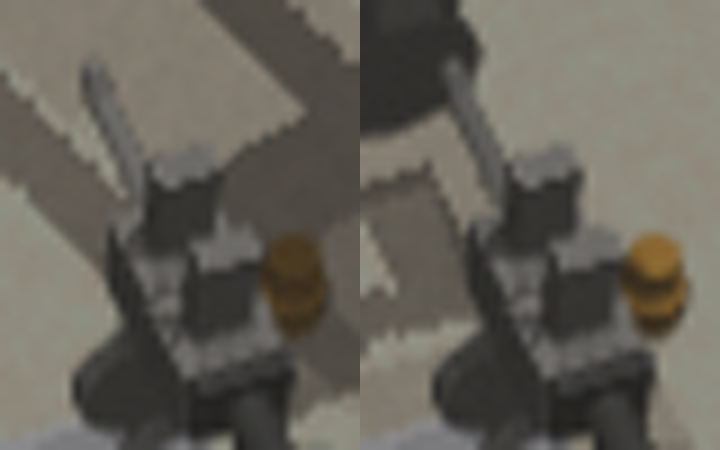

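```bash
python3 -m pendant '[{"rx":0,"ry":0,"rz":0.02,"tx":-0.003,"ty":-0.02,"tz":0,"gripper":90},{"rx":0,"ry":0,"rz":0.04,"tx":-0.008,"ty":-0.06,"tz":0,"gripper":70},{"rx":0,"ry":0,"rz":0.07,"tx":-0.014,"ty":-0.11,"tz":0,"gripper":50},{"rx":0,"ry":0,"rz":0.1,"tx":-0.02,"ty":-0.16,"tz":0,"gripper":50},{"rx":0,"ry":0,"rz":0.122,"tx":-0.0265,"ty":-0.19,"tz":0,"gripper":50},{"rx":0,"ry":0,"rz":0.122,"tx":-0.0265,"ty":-0.204,"tz":0,"gripper":50},{"rx":0,"ry":0,"rz":0.122,"tx":-0.0265,"ty":-0.204,"tz":0,"gripper":50},{"rx":0,"ry":0,"rz":0.122,"tx":-0.0265,"ty":-0.204,"tz":0,"gripper":50},{"rx":0,"ry":0,"rz":0.122,"tx":-0.0265,"ty":-0.204,"tz":0,"gripper":50}]'; python3 plan.py .6025 .0175 .214 -2.1; python3 shot.py c1 scene 270 150 75 75 8
```

```text
time: 17.73
tool_pos: [0.6001, 0.019, 0.2841]
orientation: [[-0.999, 0.035, -0.0], [0.035, 0.999, 0.0], [0.0, 0.0, -1.0]]
wrist_force: [-1.0, -0.7, 0.2]
finger_gap: 0.0437
t 17.73 p [0.6001 0.019  0.2841] yaw -2.02 z [-2.e-04  2.e-04 -1.e+00] F [-0.96 -0.68  0.22] M [0.02 0.01 0.02] gap 0.0437
rv [ 0.0002 -0.0002  0.0013] t [-0.0024 -0.0014  0.0701] d [ 0.00237531 -0.00151278 -0.07005219]
t 17.73 p [0.6001 0.019  0.2841] yaw -2.02 z [-2.e-04  2.e-04 -1.e+00] F [-0.96 -0.68  0.22] M [0.02 0.01 0.02] gap 0.0437
```

View pics/c1_scene.png

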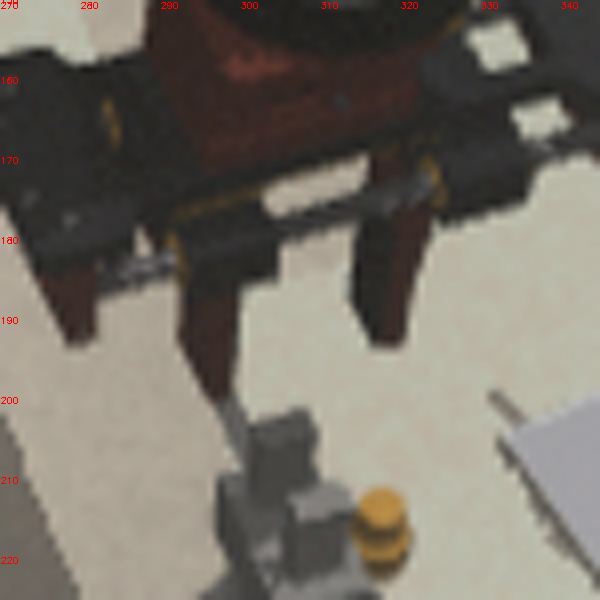

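```bash
python3 -m pendant '[{"rx":0,"ry":0,"rz":0,"tx":-0.0024,"ty":-0.0014,"tz":0.02,"gripper":50},{"rx":0,"ry":0,"rz":0,"tx":-0.0024,"ty":-0.0014,"tz":0.045,"gripper":50},{"rx":0,"ry":0,"rz":0,"tx":-0.0024,"ty":-0.0014,"tz":0.063,"gripper":50},{"rx":0,"ry":0,"rz":0,"tx":-0.0024,"ty":-0.0014,"tz":0.0695,"gripper":50},{"rx":0,"ry":0,"rz":0,"tx":-0.0024,"ty":-0.0014,"tz":0.0695,"gripper":30},{"rx":0,"ry":0,"rz":0,"tx":-0.0024,"ty":-0.0014,"tz":0.0695,"gripper":15},{"rx":0,"ry":0,"rz":0,"tx":-0.0024,"ty":-0.0014,"tz":0.0695,"gripper":0},{"rx":0,"ry":0,"rz":0,"tx":-0.0024,"ty":-0.0014,"tz":0.0695,"gripper":0},{"rx":0,"ry":0,"rz":0,"tx":-0.0024,"ty":-0.0014,"tz":0.0695,"gripper":0}]'; python3 plan.py; python3 shot.py c2 scene 270 150 75 75 8
```

```text
time: 18.9
tool_pos: [0.6034, 0.0166, 0.2154]
orientation: [[-0.999, 0.037, 0.002], [0.037, 0.999, 0.0], [-0.002, 0.0, -1.0]]
wrist_force: [0.8, 1.7, 4.9]
finger_gap: 0.0181
t 18.90 p [0.6034 0.0166 0.2154] yaw -2.11 z [ 1.6e-03  3.0e-04 -1.0e+00] F [0.81 1.73 4.9 ] M [ 0.38 -0.    0.05] gap 0.0181
t 18.90 p [0.6034 0.0166 0.2154] yaw -2.11 z [ 1.6e-03  3.0e-04 -1.0e+00] F [0.81 1.73 4.9 ] M [ 0.38 -0.    0.05] gap 0.0181
```

View pics/c2_scene.png

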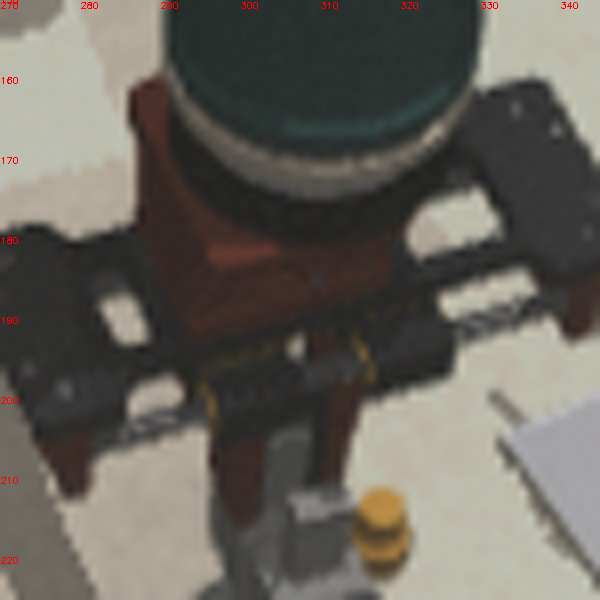

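```bash
python3 -m pendant '[{"rx":0,"ry":0,"rz":0,"tx":0,"ty":0,"tz":-0.004,"gripper":0},{"rx":0,"ry":0,"rz":0,"tx":0,"ty":0,"tz":-0.009,"gripper":0},{"rx":0,"ry":0,"rz":0,"tx":0,"ty":0,"tz":-0.0125,"gripper":0},{"rx":0,"ry":0,"rz":0,"tx":0.003,"ty":0,"tz":-0.0125,"gripper":0}]'; python3 plan.py; python3 -m pendant '[{"rx":0,"ry":0,"rz":0,"tx":0.008,"ty":0,"tz":0,"gripper":0},{"rx":0,"ry":0,"rz":0,"tx":0.018,"ty":0,"tz":0,"gripper":0},{"rx":0,"ry":0,"rz":0,"tx":0.028,"ty":0,"tz":0,"gripper":0},{"rx":0,"ry":0,"rz":0,"tx":0.035,"ty":0,"tz":0,"gripper":0}]'; python3 plan.py; python3 shot.py c3 scene 270 150 75 75 8
```

```text
time: 19.45
tool_pos: [0.5999, 0.0164, 0.2272]
orientation: [[-0.999, 0.037, 0.0], [0.037, 0.999, -0.0], [-0.0, -0.0, -1.0]]
wrist_force: [-0.2, -0.4, -3.1]
finger_gap: 0.0178
t 19.45 p [0.5999 0.0164 0.2272] yaw -2.11 z [ 4.e-04 -2.e-04 -1.e+00] F [-0.15 -0.36 -3.08] M [ 0.07 -0.03 -0.03] gap 0.0178
time: 19.95
tool_pos: [0.5638, 0.0178, 0.2271]
orientation: [[-0.999, 0.037, -0.0], [0.037, 0.999, -0.0], [0.0, -0.0, -1.0]]
wrist_force: [0.3, 0.1, -2.5]
finger_gap: 0.0178
t 19.95 p [0.5638 0.0178 0.2271] yaw -2.11 z [-4.e-04 -1.e-04 -1.e+00] F [ 0.31  0.08 -2.47] M [ 0.01  0.02 -0.02] gap 0.0178
t 19.95 p [0.5638 0.0178 0.2271] yaw -2.11 z [-4.e-04 -1.e-04 -1.e+00] F [ 0.31  0.08 -2.47] M [ 0.01  0.02 -0.02] gap 0.0178
```

View pics/c3_scene.png

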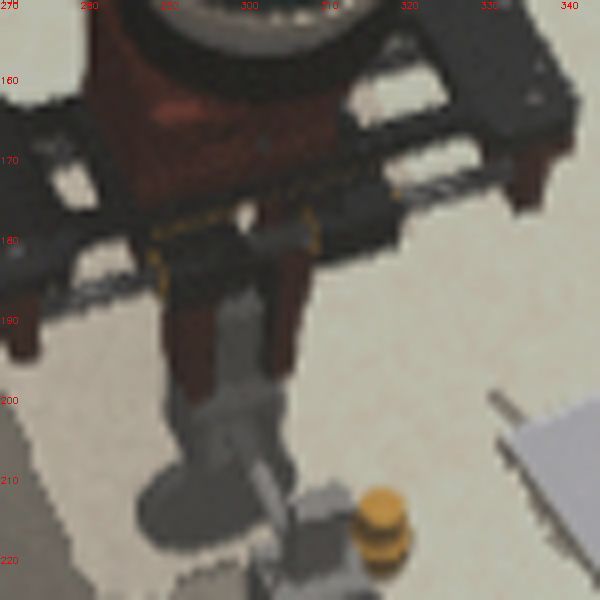

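```bash
python3 -m pendant '[{"rx":0,"ry":0,"rz":0,"tx":0.01,"ty":0.001,"tz":0,"gripper":0},{"rx":0,"ry":0,"rz":0,"tx":0.022,"ty":0.0015,"tz":0,"gripper":0},{"rx":0,"ry":0,"rz":0,"tx":0.034,"ty":0.0015,"tz":0,"gripper":0},{"rx":0,"ry":0,"rz":0,"tx":0.048,"ty":0.0015,"tz":0,"gripper":0},{"rx":0,"ry":0,"rz":0,"tx":0.066,"ty":0.0015,"tz":0,"gripper":0},{"rx":0,"ry":0,"rz":0,"tx":0.068,"ty":0.0015,"tz":0,"gripper":0}]'; python3 plan.py .4489 .2089 .2268 4.9
```

```text
time: 20.75
tool_pos: [0.495, 0.0219, 0.227]
orientation: [[-0.999, 0.037, -0.001], [0.037, 0.999, 0.0], [0.001, -0.0, -1.0]]
wrist_force: [0.0, -0.5, -2.3]
finger_gap: 0.0178
t 20.75 p [0.495  0.0219 0.227 ] yaw -2.11 z [-0.0011  0.     -1.    ] F [ 0.01 -0.5  -2.32] M [ 0.09 -0.05 -0.01] gap 0.0178
rv [ 0.     -0.0011 -0.1223] t [0.0529 0.1851 0.0003] d [-0.04608723  0.18696188 -0.00020564]
```

```bash
python3 -m pendant '[{"rx":0,"ry":0,"rz":0,"tx":0.02,"ty":0.01,"tz":0,"gripper":0},{"rx":0,"ry":0,"rz":-0.02,"tx":0.035,"ty":0.035,"tz":0,"gripper":0},{"rx":0,"ry":0,"rz":-0.04,"tx":0.05,"ty":0.07,"tz":0,"gripper":0},{"rx":0,"ry":0,"rz":-0.06,"tx":0.053,"ty":0.105,"tz":0,"gripper":0},{"rx":0,"ry":0,"rz":-0.08,"tx":0.053,"ty":0.14,"tz":0,"gripper":0},{"rx":0,"ry":0,"rz":-0.1,"tx":0.053,"ty":0.165,"tz":0,"gripper":0},{"rx":0,"ry":0,"rz":-0.115,"tx":0.053,"ty":0.18,"tz":0,"gripper":0},{"rx":0,"ry":0,"rz":-0.122,"tx":0.053,"ty":0.185,"tz":0,"gripper":0},{"rx":0,"ry":0,"rz":-0.122,"tx":0.053,"ty":0.185,"tz":0,"gripper":0},{"rx":0,"ry":0,"rz":-0.122,"tx":0.053,"ty":0.185,"tz":0,"gripper":0}]';python3 plan.py .4489 .2089 .2268 4.9; python3 shot.py d1 scene 310 120 100 100 6
```

```text
time: 22.0
tool_pos: [0.4507, 0.2079, 0.227]
orientation: [[-0.996, -0.084, -0.0], [-0.084, 0.996, -0.0], [0.0, -0.0, -1.0]]
wrist_force: [-0.2, 0.3, -2.5]
finger_gap: 0.018
t 22.00 p [0.4507 0.2079 0.227 ] yaw 4.83 z [-3.e-04 -5.e-04 -1.e+00] F [-0.23  0.31 -2.51] M [0.03 0.02 0.01] gap 0.0180
rv [-0.0004 -0.0003 -0.0012] t [0.0017 0.0012 0.0002] d [-0.00175817  0.00102859 -0.00019576]
t 22.00 p [0.4507 0.2079 0.227 ] yaw 4.83 z [-3.e-04 -5.e-04 -1.e+00] F [-0.23  0.31 -2.51] M [0.03 0.02 0.01] gap 0.0180
```

View pics/d1_scene.png

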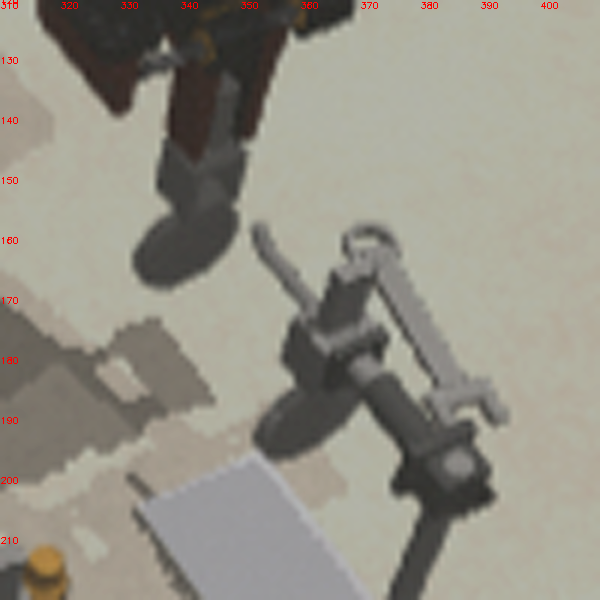

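```bash
python3 -m pendant '[{"rx":0,"ry":0,"rz":0,"tx":-0.01,"ty":0.001,"tz":0,"gripper":0},{"rx":0,"ry":0,"rz":0,"tx":-0.022,"ty":0.001,"tz":0,"gripper":0},{"rx":0,"ry":0,"rz":0,"tx":-0.034,"ty":0.001,"tz":0,"gripper":0},{"rx":0,"ry":0,"rz":0,"tx":-0.042,"ty":0.001,"tz":0,"gripper":0}]'; python3 plan.py; python3 -m pendant '[{"rx":0,"ry":0,"rz":0,"tx":-0.008,"ty":0,"tz":0,"gripper":0},{"rx":0,"ry":0,"rz":0,"tx":-0.016,"ty":0,"tz":0,"gripper":0},{"rx":0,"ry":0,"rz":0,"tx":-0.024,"ty":0,"tz":0,"gripper":0},{"rx":0,"ry":0,"rz":0,"tx":-0.028,"ty":0,"tz":0,"gripper":0},{"rx":0,"ry":0,"rz":0,"tx":-0.028,"ty":0,"tz":0,"gripper":0}]'; python3 shot.py d2 scene 310 120 100 100 6
```

```text
time: 22.55
tool_pos: [0.4938, 0.2132, 0.2269]
orientation: [[-0.996, -0.085, 0.0], [-0.085, 0.996, -0.0], [-0.0, -0.0, -1.0]]
wrist_force: [0.7, -0.1, -2.8]
finger_gap: 0.018
t 22.55 p [0.4938 0.2132 0.2269] yaw 4.86 z [ 2.e-04 -1.e-04 -1.e+00] F [ 0.66 -0.15 -2.78] M [ 0.06 -0.01 -0.02] gap 0.0180
time: 23.18
tool_pos: [0.5206, 0.2156, 0.227]
orientation: [[-0.996, -0.085, -0.0], [-0.085, 0.996, -0.0], [0.0, -0.0, -1.0]]
wrist_force: [0.5, -0.0, -2.3]
finger_gap: 0.0175
t 23.18 p [0.5206 0.2156 0.227 ] yaw 4.88 z [-1.e-04 -1.e-04 -1.e+00] F [ 0.48 -0.03 -2.25] M [ 0.09  0.04 -0.05] gap 0.0175
```

View pics/d2_scene.png

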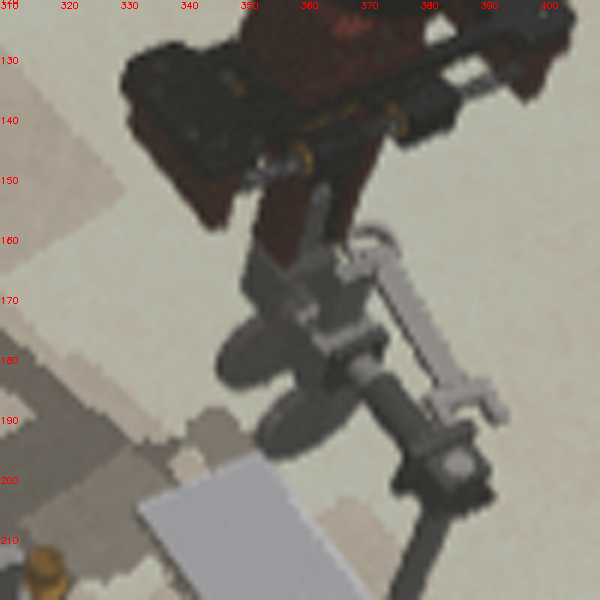

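```bash
python3 -m pendant '[{"rx":0,"ry":0,"rz":0,"tx":0,"ty":0,"tz":0.005,"gripper":0},{"rx":0,"ry":0,"rz":0,"tx":0,"ty":0,"tz":0.009,"gripper":0},{"rx":0,"ry":0,"rz":0,"tx":0,"ty":0,"tz":0.0115,"gripper":0},{"rx":0,"ry":0,"rz":0,"tx":0,"ty":0,"tz":0.0115,"gripper":0}]'; python3 plan.py; python3 -m pendant '[{"rx":0,"ry":0,"rz":0,"tx":-0.002,"ty":0,"tz":0,"gripper":0},{"rx":0,"ry":0,"rz":0,"tx":-0.004,"ty":0,"tz":0,"gripper":0},{"rx":0,"ry":0,"rz":0,"tx":-0.006,"ty":0,"tz":0,"gripper":0},{"rx":0,"ry":0,"rz":0,"tx":-0.006,"ty":0,"tz":0,"gripper":0}]'; python3 plan.py
```

```text
time: 23.72
tool_pos: [0.5202, 0.2156, 0.2156]
orientation: [[-0.996, -0.085, -0.0], [-0.085, 0.996, -0.0], [0.0, -0.0, -1.0]]
wrist_force: [-0.6, -0.8, -1.3]
finger_gap: 0.0175
t 23.73 p [0.5202 0.2156 0.2156] yaw 4.89 z [-3.e-04 -1.e-04 -1.e+00] F [-0.55 -0.84 -1.25] M [-0.03  0.13 -0.01] gap 0.0175
time: 24.22
tool_pos: [0.5268, 0.2161, 0.2156]
orientation: [[-0.996, -0.085, 0.001], [-0.085, 0.996, 0.0], [-0.001, -0.0, -1.0]]
wrist_force: [-0.4, 0.7, -1.9]
finger_gap: 0.0177
t 24.23 p [0.5268 0.2161 0.2156] yaw 4.88 z [ 5.e-04  0.e+00 -1.e+00] F [-0.36  0.66 -1.86] M [ 0.03 -0.04 -0.05] gap 0.0177
```

```bash
python3 -m pendant '[{"rx":0,"ry":0,"rz":0,"tx":-0.001,"ty":0,"tz":0,"gripper":0},{"rx":0,"ry":0,"rz":0,"tx":-0.002,"ty":0,"tz":0,"gripper":0},{"rx":0,"ry":0,"rz":0,"tx":-0.002,"ty":0,"tz":0,"gripper":0}]'
```

```text
time: 24.6
tool_pos: [0.5285, 0.2162, 0.2155]
orientation: [[-0.996, -0.085, 0.0], [-0.085, 0.996, -0.0], [-0.0, -0.0, -1.0]]
wrist_force: [-0.4, -0.7, -1.1]
finger_gap: 0.0177
```

```bash
python3 -m pendant '[{"rx":0,"ry":0,"rz":0,"tx":-0.001,"ty":0,"tz":0,"gripper":0},{"rx":0,"ry":0,"rz":0,"tx":-0.0015,"ty":0,"tz":0,"gripper":0},{"rx":0,"ry":0,"rz":0,"tx":-0.0015,"ty":0,"tz":0,"gripper":0}]'
```

```text
time: 24.98
tool_pos: [0.5299, 0.2164, 0.2155]
orientation: [[-0.996, -0.085, 0.0], [-0.085, 0.996, -0.0], [-0.0, -0.0, -1.0]]
wrist_force: [-0.7, 0.6, -0.9]
finger_gap: 0.0175
```

```bash
python3 -m pendant '[{"rx":0,"ry":0,"rz":0,"tx":-0.001,"ty":0,"tz":0,"gripper":0},{"rx":0,"ry":0,"rz":0,"tx":-0.0015,"ty":0,"tz":0,"gripper":0},{"rx":0,"ry":0,"rz":0,"tx":-0.0015,"ty":0,"tz":0,"gripper":0}]'; python3 plan.py
```

```text
time: 25.35
tool_pos: [0.5313, 0.2165, 0.2155]
orientation: [[-0.996, -0.085, -0.0], [-0.085, 0.996, -0.0], [0.0, -0.0, -1.0]]
wrist_force: [-0.6, -0.3, -0.7]
finger_gap: 0.018
t 25.35 p [0.5313 0.2165 0.2155] yaw 4.88 z [-1.e-04 -1.e-04 -1.e+00] F [-0.65 -0.3  -0.68] M [ 0.01  0.19 -0.03] gap 0.0180
```

```bash
python3 -m pendant '[{"rx":0,"ry":0,"rz":0,"tx":-0.001,"ty":0,"tz":0,"gripper":0},{"rx":0,"ry":0,"rz":0,"tx":-0.0015,"ty":0,"tz":0,"gripper":0},{"rx":0,"ry":0,"rz":0,"tx":-0.0015,"ty":0,"tz":0,"gripper":0}]'
```

```text
time: 25.72
tool_pos: [0.5316, 0.2165, 0.2155]
orientation: [[-0.996, -0.085, -0.002], [-0.085, 0.996, -0.0], [0.002, -0.0, -1.0]]
wrist_force: [-7.1, -0.6, 2.8]
finger_gap: 0.0178
```

```bash
python3 -m pendant '[{"rx":0,"ry":0,"rz":0,"tx":-0.001,"ty":0,"tz":0,"gripper":0},{"rx":0,"ry":0,"rz":0,"tx":-0.0015,"ty":0,"tz":0,"gripper":0},{"rx":0,"ry":0,"rz":0,"tx":-0.0015,"ty":0,"tz":0,"gripper":0}]'; python3 plan.py
```

```text
time: 26.1
tool_pos: [0.5319, 0.2165, 0.2155]
orientation: [[-0.996, -0.085, -0.005], [-0.085, 0.996, -0.001], [0.005, -0.0, -1.0]]
wrist_force: [-8.6, -0.4, 4.9]
finger_gap: 0.0176
t 26.10 p [0.5319 0.2165 0.2155] yaw 4.89 z [-4.7e-03 -7.0e-04 -1.0e+00] F [-8.59 -0.36  4.89] M [-0.05  1.6  -0.06] gap 0.0176
```

```bash
python3 -m pendant '[{"rx":0,"ry":0,"rz":0,"tx":-0.0005,"ty":0,"tz":-0.0002,"gripper":0},{"rx":0,"ry":0,"rz":0,"tx":-0.001,"ty":0,"tz":-0.0004,"gripper":0},{"rx":0,"ry":0,"rz":0,"tx":-0.001,"ty":0,"tz":-0.0004,"gripper":0}]'; python3 plan.py
```

```text
time: 26.48
tool_pos: [0.5322, 0.2165, 0.2155]
orientation: [[-0.996, -0.085, -0.006], [-0.085, 0.996, -0.001], [0.006, -0.0, -1.0]]
wrist_force: [-9.6, -1.6, 5.3]
finger_gap: 0.0182
t 26.48 p [0.5322 0.2165 0.2155] yaw 4.89 z [-6.1e-03 -9.0e-04 -1.0e+00] F [-9.63 -1.6   5.32] M [-0.15  1.79 -0.06] gap 0.0182
```

```bash
python3 -m pendant '[{"rx":0,"ry":0,"rz":0,"tx":-0.0007,"ty":0,"tz":-0.0003,"gripper":0},{"rx":0,"ry":0,"rz":0,"tx":-0.0007,"ty":0,"tz":-0.0004,"gripper":0},{"rx":0,"ry":0,"rz":0,"tx":-0.0007,"ty":0,"tz":-0.0004,"gripper":0},{"rx":0,"ry":0,"rz":0,"tx":-0.0007,"ty":0,"tz":-0.0004,"gripper":0}]'; python3 plan.py;python3 -m pendant '[{"rx":0,"ry":0,"rz":0,"tx":-0.0002,"ty":0,"tz":0,"gripper":0},{"rx":0,"ry":0,"rz":0,"tx":-0.0002,"ty":0,"tz":0,"gripper":0},{"rx":0,"ry":0,"rz":0,"tx":-0.0002,"ty":0,"tz":0,"gripper":0},{"rx":0,"ry":0,"rz":0,"tx":-0.0002,"ty":0,"tz":0,"gripper":0}]'
```

```text
time: 26.98
tool_pos: [0.5324, 0.2165, 0.2156]
orientation: [[-0.996, -0.085, -0.007], [-0.085, 0.996, -0.001], [0.007, -0.0, -1.0]]
wrist_force: [-9.9, -0.9, 3.3]
finger_gap: 0.0181
t 26.98 p [0.5324 0.2165 0.2156] yaw 4.89 z [-0.0072 -0.0011 -1.    ] F [-9.95 -0.9   3.32] M [-0.07  1.83  0.  ] gap 0.0181
time: 27.48
tool_pos: [0.5324, 0.2166, 0.2155]
orientation: [[-0.996, -0.085, -0.008], [-0.085, 0.996, -0.001], [0.008, -0.0, -1.0]]
wrist_force: [-10.7, 0.1, 3.8]
finger_gap: 0.0176
```

```bash
python3 -m pendant '[{"rx":0,"ry":0,"rz":0,"tx":-0.0003,"ty":0,"tz":-0.0001,"gripper":0},{"rx":0,"ry":0,"rz":0,"tx":-0.0003,"ty":0,"tz":-0.0001,"gripper":0},{"rx":0,"ry":0,"rz":0,"tx":-0.0003,"ty":0,"tz":-0.0001,"gripper":0},{"rx":0,"ry":0,"rz":0,"tx":-0.0003,"ty":0,"tz":-0.0001,"gripper":0},{"rx":0,"ry":0,"rz":0,"tx":-0.0003,"ty":0,"tz":-0.0001,"gripper":0}]'; python3 shot.py d3 scene 310 120 100 100 6;  python3 -m pendant '[{"rx":0,"ry":0,"rz":0,"tx":0.001,"ty":0,"tz":0.0002,"gripper":0},{"rx":0,"ry":0,"rz":0,"tx":0.002,"ty":0,"tz":0.0004,"gripper":0},{"rx":0,"ry":0,"rz":0,"tx":0.003,"ty":0,"tz":0.0006,"gripper":0},{"rx":0,"ry":0,"rz":0,"tx":0.0045,"ty":0,"tz":0.0008,"gripper":0},{"rx":0,"ry":0,"rz":0,"tx":0.0045,"ty":0,"tz":0.0008,"gripper":0}]'; python3 plan.py
```

```text
time: 28.1
tool_pos: [0.5324, 0.2166, 0.2155]
orientation: [[-0.996, -0.085, -0.008], [-0.085, 0.996, -0.001], [0.008, -0.0, -1.0]]
wrist_force: [-10.7, -1.0, 4.0]
finger_gap: 0.0179
t 28.10 p [0.5324 0.2166 0.2155] yaw 4.90 z [-0.0082 -0.0012 -1.    ] F [-10.73  -1.02   3.96] M [-0.04  1.99 -0.  ] gap 0.0179
time: 28.78
tool_pos: [0.5319, 0.2165, 0.2156]
orientation: [[-0.996, -0.085, -0.0], [-0.085, 0.996, -0.0], [0.0, -0.0, -1.0]]
wrist_force: [-3.7, -0.1, -0.7]
finger_gap: 0.0176
t 28.77 p [0.5319 0.2165 0.2156] yaw 4.88 z [-3.e-04 -1.e-04 -1.e+00] F [-3.66 -0.05 -0.69] M [ 0.08  0.65 -0.  ] gap 0.0176
```

View pics/d3_scene.png

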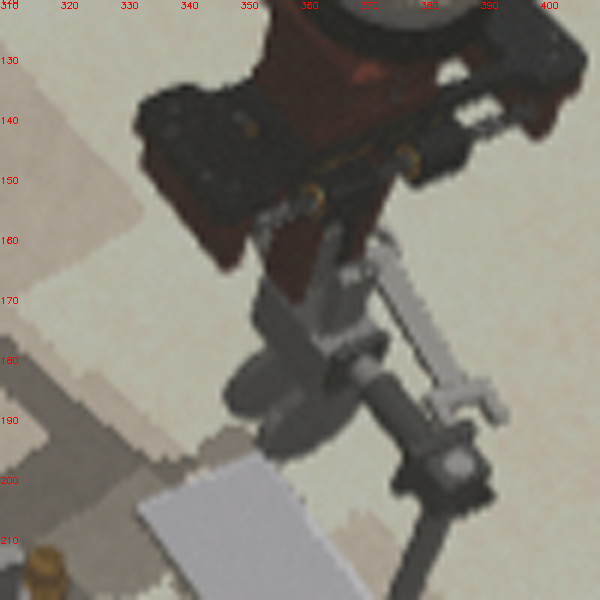

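```bash
python3 -m pendant '[{"rx":0,"ry":0,"rz":0,"tx":0.0003,"ty":0,"tz":0,"gripper":22},{"rx":0,"ry":0,"rz":0,"tx":0.0003,"ty":0,"tz":0,"gripper":30},{"rx":0,"ry":0,"rz":0,"tx":0.0003,"ty":0,"tz":0,"gripper":45},{"rx":0,"ry":0,"rz":0,"tx":0.0003,"ty":0,"tz":0,"gripper":50},{"rx":0,"ry":0,"rz":0,"tx":0.0003,"ty":0,"tz":-0.01,"gripper":50},{"rx":0,"ry":0,"rz":0,"tx":0,"ty":0,"tz":-0.03,"gripper":50},{"rx":0,"ry":0,"rz":0,"tx":0,"ty":0,"tz":-0.055,"gripper":50},{"rx":0,"ry":0,"rz":0,"tx":0,"ty":0,"tz":-0.07,"gripper":50}]'; python3 plan.py .6305 .0170 .285 -2.1; python3 shot.py d4 scene 310 120 100 100 6 
```

```text
time: 29.78
tool_pos: [0.5328, 0.2168, 0.2876]
orientation: [[-0.996, -0.085, 0.002], [-0.085, 0.996, 0.001], [-0.002, 0.0, -1.0]]
wrist_force: [0.9, -0.6, -0.3]
finger_gap: 0.0437
t 29.77 p [0.5328 0.2168 0.2876] yaw 4.88 z [ 2.3e-03  5.0e-04 -1.0e+00] F [ 0.95 -0.6  -0.25] M [0.04 0.03 0.03] gap 0.0437
rv [0.0005 0.0023 0.1219] t [-0.0804 -0.2074  0.0027] d [ 0.09774193 -0.19975499 -0.00260529]
t 29.77 p [0.5328 0.2168 0.2876] yaw 4.88 z [ 2.3e-03  5.0e-04 -1.0e+00] F [ 0.95 -0.6  -0.25] M [0.04 0.03 0.03] gap 0.0437
```

View pics/d4_scene.png

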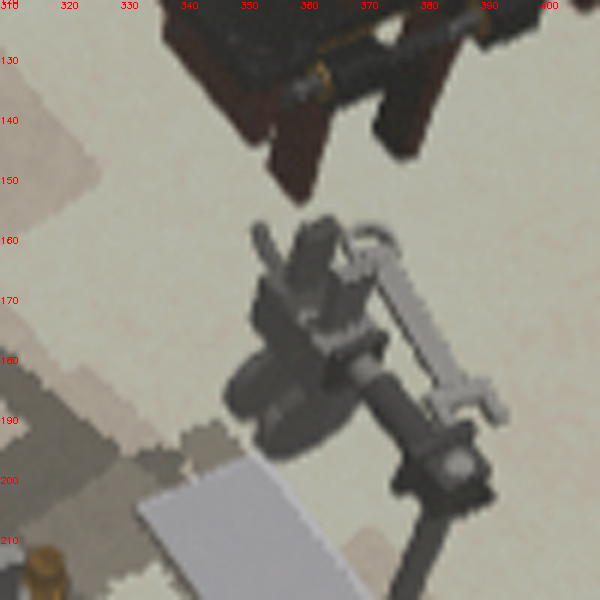

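```bash
python3 -m pendant '[{"rx":0,"ry":0,"rz":0.02,"tx":-0.008,"ty":-0.02,"tz":0,"gripper":50},{"rx":0,"ry":0,"rz":0.04,"tx":-0.022,"ty":-0.06,"tz":0,"gripper":50},{"rx":0,"ry":0,"rz":0.07,"tx":-0.04,"ty":-0.11,"tz":0,"gripper":50},{"rx":0,"ry":0,"rz":0.1,"tx":-0.06,"ty":-0.16,"tz":0,"gripper":50},{"rx":0,"ry":0,"rz":0.122,"tx":-0.075,"ty":-0.19,"tz":0,"gripper":50},{"rx":0,"ry":0,"rz":0.122,"tx":-0.081,"ty":-0.2075,"tz":0,"gripper":50},{"rx":0,"ry":0,"rz":0.122,"tx":-0.081,"ty":-0.2075,"tz":0,"gripper":50},{"rx":0,"ry":0,"rz":0.122,"tx":-0.081,"ty":-0.2075,"tz":0,"gripper":50},{"rx":0,"ry":0,"rz":0.122,"tx":-0.081,"ty":-0.2075,"tz":0,"gripper":50}]'; python3 plan.py .6305 .0165 .214 -2.1; python3 shot.py e1 scene 270 165 75 75 8
```

```text
time: 30.95
tool_pos: [0.6298, 0.0179, 0.2857]
orientation: [[-0.999, 0.035, -0.0], [0.035, 0.999, 0.0], [0.0, 0.0, -1.0]]
wrist_force: [-0.4, -0.4, -0.9]
finger_gap: 0.044
t 30.95 p [0.6298 0.0179 0.2857] yaw -2.02 z [-3.e-04  2.e-04 -1.e+00] F [-0.41 -0.44 -0.93] M [ 0.1  -0.02  0.01] gap 0.0440
rv [ 0.0002 -0.0003  0.0014] t [-0.0007 -0.0014  0.0717] d [ 0.00066684 -0.00141952 -0.07172545]
t 30.95 p [0.6298 0.0179 0.2857] yaw -2.02 z [-3.e-04  2.e-04 -1.e+00] F [-0.41 -0.44 -0.93] M [ 0.1  -0.02  0.01] gap 0.0440
```

View pics/e1_scene.png

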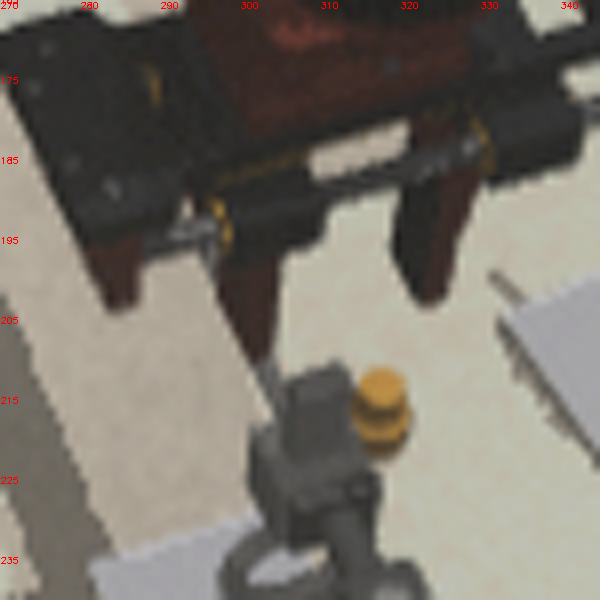

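```bash
python3 -m pendant '[{"rx":0,"ry":0,"rz":0,"tx":-0.0007,"ty":-0.0005,"tz":0.02,"gripper":50},{"rx":0,"ry":0,"rz":0,"tx":-0.0007,"ty":-0.0005,"tz":0.045,"gripper":50},{"rx":0,"ry":0,"rz":0,"tx":-0.0007,"ty":-0.0005,"tz":0.063,"gripper":50},{"rx":0,"ry":0,"rz":0,"tx":-0.0007,"ty":-0.0005,"tz":0.0715,"gripper":50},{"rx":0,"ry":0,"rz":0,"tx":-0.0007,"ty":-0.0005,"tz":0.0715,"gripper":50},{"rx":0,"ry":0,"rz":0,"tx":-0.0007,"ty":-0.0005,"tz":0.0715,"gripper":30},{"rx":0,"ry":0,"rz":0,"tx":-0.0007,"ty":-0.0005,"tz":0.0715,"gripper":0},{"rx":0,"ry":0,"rz":0,"tx":-0.0007,"ty":-0.0005,"tz":0.0715,"gripper":0},{"rx":0,"ry":0,"rz":0,"tx":-0.0007,"ty":-0.0005,"tz":0.0715,"gripper":0},{"rx":0,"ry":0,"rz":0,"tx":-0.0007,"ty":-0.0005,"tz":0.0715,"gripper":0}]'; python3 plan.py
```

```text
time: 32.25
tool_pos: [0.6315, 0.0162, 0.2147]
orientation: [[-0.999, 0.037, 0.001], [0.037, 0.999, -0.0], [-0.001, -0.0, -1.0]]
wrist_force: [-0.5, 0.9, 3.7]
finger_gap: 0.0177
t 32.25 p [0.6315 0.0162 0.2147] yaw -2.11 z [ 0.001 -0.    -1.   ] F [-0.5   0.93  3.75] M [ 0.15  0.04 -0.  ] gap 0.0177
```

```bash
python3 -m pendant '[{"rx":0,"ry":0,"rz":0,"tx":0,"ty":0,"tz":-0.004,"gripper":0},{"rx":0,"ry":0,"rz":0,"tx":0,"ty":0,"tz":-0.009,"gripper":0},{"rx":0,"ry":0,"rz":0,"tx":0.001,"ty":0.001,"tz":-0.0118,"gripper":0},{"rx":0,"ry":0,"rz":0,"tx":0.006,"ty":0.001,"tz":-0.0118,"gripper":0},{"rx":0,"ry":0,"rz":0,"tx":0.014,"ty":0.001,"tz":-0.0118,"gripper":0}]'; python3 plan.py; python3 -m pendant '[{"rx":0,"ry":0,"rz":0,"tx":0.012,"ty":0,"tz":0,"gripper":0},{"rx":0,"ry":0,"rz":0,"tx":0.026,"ty":0,"tz":0,"gripper":0},{"rx":0,"ry":0,"rz":0,"tx":0.04,"ty":0,"tz":0,"gripper":0},{"rx":0,"ry":0,"rz":0,"tx":0.05,"ty":0,"tz":0,"gripper":0}]'; python3 plan.py;  python3 -m pendant '[{"rx":0,"ry":0,"rz":0,"tx":0.012,"ty":0,"tz":0,"gripper":0},{"rx":0,"ry":0,"rz":0,"tx":0.026,"ty":0,"tz":0,"gripper":0},{"rx":0,"ry":0,"rz":0,"tx":0.04,"ty":0,"tz":0,"gripper":0},{"rx":0,"ry":0,"rz":0,"tx":0.054,"ty":0,"tz":0,"gripper":0},{"rx":0,"ry":0,"rz":0,"tx":0.066,"ty":0,"tz":0,"gripper":0},{"rx":0,"ry":0,"rz":0,"tx":0.078,"ty":0,"tz":0,"gripper":0}]'; python3 shot.py e2 scene 255 150 75 75 8
```

```text
time: 32.88
tool_pos: [0.6166, 0.0177, 0.2257]
orientation: [[-0.999, 0.037, -0.001], [0.037, 0.999, -0.0], [0.0, -0.0, -1.0]]
wrist_force: [-0.5, -0.3, -1.3]
finger_gap: 0.0178
t 32.88 p [0.6166 0.0177 0.2257] yaw -2.10 z [-5.e-04 -1.e-04 -1.e+00] F [-0.53 -0.33 -1.33] M [-0.    0.02 -0.02] gap 0.0178
time: 33.38
tool_pos: [0.5659, 0.0196, 0.2261]
orientation: [[-0.999, 0.037, -0.0], [0.037, 0.999, -0.0], [0.0, -0.0, -1.0]]
wrist_force: [0.2, -0.8, -1.9]
finger_gap: 0.0179
t 33.38 p [0.5659 0.0196 0.2261] yaw -2.11 z [-2.e-04 -1.e-04 -1.e+00] F [ 0.17 -0.78 -1.95] M [-0.   -0.01  0.03] gap 0.0179
time: 34.12
tool_pos: [0.4885, 0.0224, 0.226]
orientation: [[-0.999, 0.037, 0.0], [0.037, 0.999, -0.0], [-0.0, -0.0, -1.0]]
wrist_force: [0.8, -0.7, -2.0]
finger_gap: 0.0178
t 34.12 p [0.4885 0.0224 0.226 ] yaw -2.11 z [ 1.e-04 -1.e-04 -1.e+00] F [ 0.81 -0.71 -2.03] M [-0.   -0.04  0.  ] gap 0.0178
```

View pics/e2_scene.png

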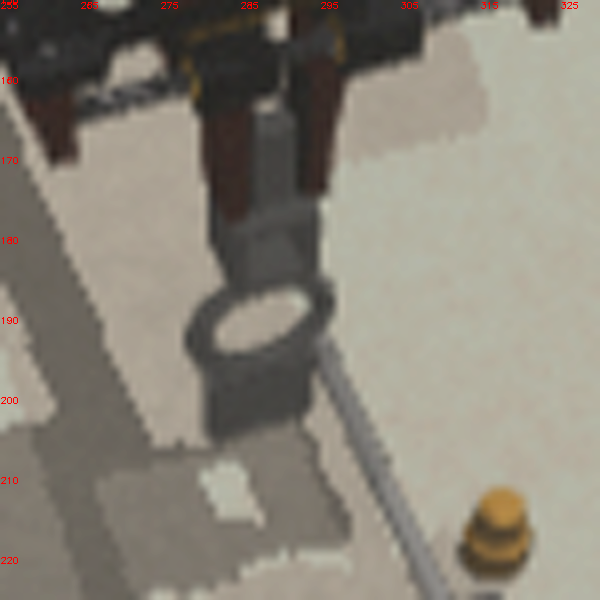

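```bash
python3 - <<'E'
from h import *
R=np.radians(-2.11)
for dx in(-.003,0,.003):
  p=(.4885,.0224,R)
  print(dx,proj('scene',w(p,[(dx+.004,-.02,.226-.1377),(dx+.004,.02,.226-.1377),(dx+.004,0,.226-.1377),(dx-.004,0,.226-.1377)])).round(1).tolist())
  print('  tab +x top',proj('scene',w(p,[(dx+.005,-.009,.226-.0227+.055),(dx+.005,.009,.226-.0227+.055)])).round(1).tolist())
E
python3 -c "
import cv2
a=cv2.imread('pics/e2_scene_full.png')
cv2.imwrite('pics/z2.png',cv2.resize(a[155:210,272:302],None,fx=12,fy=12,interpolation=2))"
```

```text
-0.003 [[280.1, 204.1], [293.0, 200.1], [286.6, 202.1], [285.6, 200.0]]
  tab +x top [[284.6, 165.8], [291.3, 163.9]]
0 [[280.4, 205.0], [293.4, 201.0], [286.9, 203.0], [285.9, 200.8]]
  tab +x top [[285.0, 166.7], [291.7, 164.7]]
0.003 [[280.8, 205.8], [293.8, 201.8], [287.3, 203.8], [286.3, 201.6]]
  tab +x top [[285.5, 167.5], [292.2, 165.6]]
```

View pics/z2.png

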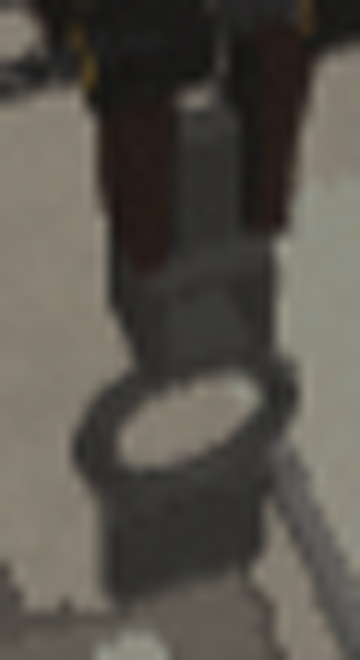

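```bash
ls pics/*full*; python3 - <<'E'
from ov import *
import glob
R=np.radians
bl=(.6007,-.2090,R(6.58))
P=BLOCK+box(-.045,.045,.055,.063,0,.06)+box(-.045,.045,-.063,-.055,0,.06)
for n,o in(('top',(315,190,52,52,12)),('scene',(190,235,72,68,9))):
    fs=['pics/%s0.png'%n]+[f for f in glob.glob(f'pics/*_{n}_full.png')]
    im=np.mean([cv2.imread(f).astype(float) for f in fs if not (n=='top' and ('b1' in f or 0))],0).astype(np.uint8) if n=='scene' else cv2.imread('pics/top0.png')
    c=crop(im,*o); draw(c,n,o[:2],o[4],[(bl,BLOCK,(0,0,255))]); cv2.imwrite(f'pics/bl_{n}.png',c)
E
```

```text
pics/a1_scene_full.png
pics/a1_top_full.png
pics/a2_scene_full.png
pics/a2_top_full.png
pics/a3_scene_full.png
pics/a3_top_full.png
pics/a4_scene_full.png
pics/a4_top_full.png
pics/b1_scene_full.png
pics/b1_top_full.png
pics/b1c_scene_full.png
pics/b1c_top_full.png
pics/b2_scene_full.png
pics/b3_scene_full.png
pics/b4_scene_full.png
pics/c1_scene_full.png
pics/c2_scene_full.png
pics/c3_scene_full.png
pics/d1_scene_full.png
pics/d2_scene_full.png
pics/d3_scene_full.png
pics/d4_scene_full.png
pics/e1_scene_full.png
pics/e2_scene_full.png
```

View pics/bl_top.png

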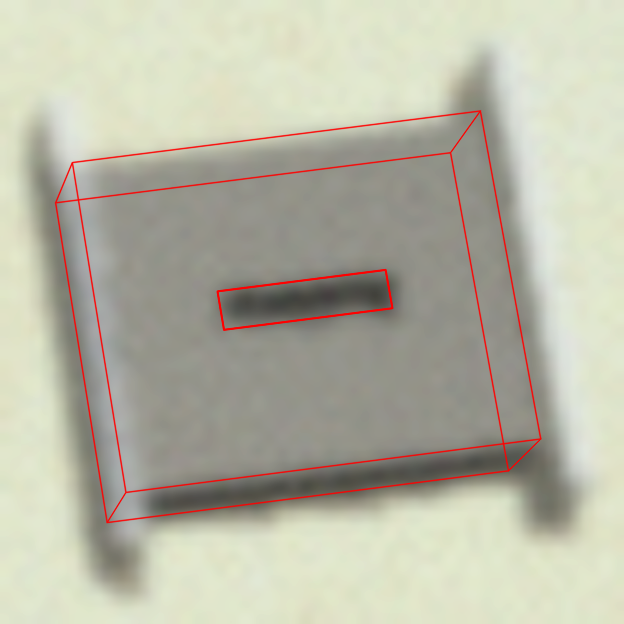

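View pics/bl_scene.png

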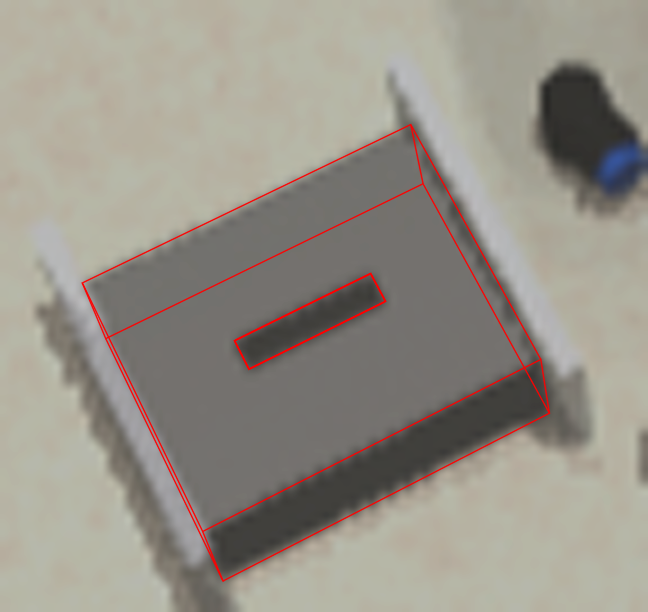

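```bash
python3 plan.py .6003 -.2093 .226 6.4
```

```text
t 34.17 p [0.4866 0.0226 0.2258] yaw -2.10 z [-0.002  0.    -1.   ] F [-2.59 -0.36 -2.29] M [0.04 0.2  0.03] gap 0.0180
rv [ 1.000e-04 -2.000e-03 -1.483e-01] t [-0.1221 -0.2276 -0.0004] d [ 1.13692098e-01 -2.31913331e-01  1.81571783e-04]
```

```bash
python3 -m pendant '[{"rx":0,"ry":0,"rz":-0.01,"tx":0,"ty":-0.012,"tz":0,"gripper":0},{"rx":0,"ry":0,"rz":-0.03,"tx":-0.005,"ty":-0.04,"tz":0,"gripper":0},{"rx":0,"ry":0,"rz":-0.05,"tx":-0.015,"ty":-0.075,"tz":0,"gripper":0},{"rx":0,"ry":0,"rz":-0.075,"tx":-0.03,"ty":-0.11,"tz":0,"gripper":0},{"rx":0,"ry":0,"rz":-0.1,"tx":-0.055,"ty":-0.145,"tz":0,"gripper":0},{"rx":0,"ry":0,"rz":-0.12,"tx":-0.08,"ty":-0.177,"tz":0,"gripper":0},{"rx":0,"ry":0,"rz":-0.135,"tx":-0.101,"ty":-0.202,"tz":0,"gripper":0},{"rx":0,"ry":0,"rz":-0.145,"tx":-0.115,"ty":-0.219,"tz":0,"gripper":0},{"rx":0,"ry":0,"rz":-0.148,"tx":-0.121,"ty":-0.2276,"tz":0,"gripper":0},{"rx":0,"ry":0,"rz":-0.148,"tx":-0.121,"ty":-0.2276,"tz":0,"gripper":0}]'; python3 -m pendant '[{"rx":0,"ry":0,"rz":0,"tx":0,"ty":0,"tz":0.005,"gripper":0},{"rx":0,"ry":0,"rz":0,"tx":0,"ty":0,"tz":0.015,"gripper":0},{"rx":0,"ry":0,"rz":0,"tx":0,"ty":0,"tz":0.022,"gripper":0},{"rx":0,"ry":0,"rz":0,"tx":0,"ty":0,"tz":0.022,"gripper":0},{"rx":0,"ry":0,"rz":0,"tx":0,"ty":0,"tz":0.022,"gripper":0}]'; python3 plan.py .6003 -.2093 .204 6.4; python3 shot.py f1 scene 190 215 75 75 8 top 310 180 65 70 8
```

```text
time: 35.42
tool_pos: [0.6018, -0.2102, 0.2256]
orientation: [[-0.994, -0.11, -0.0], [-0.11, 0.994, 0.0], [0.0, 0.0, -1.0]]
wrist_force: [-0.7, -0.1, -2.1]
finger_gap: 0.018
time: 36.05
tool_pos: [0.6018, -0.2094, 0.204]
orientation: [[-0.994, -0.111, -0.0], [-0.111, 0.994, -0.0], [0.0, -0.0, -1.0]]
wrist_force: [0.2, -0.4, -1.1]
finger_gap: 0.0178
t 36.05 p [ 0.6018 -0.2094  0.204 ] yaw 6.38 z [-0.e+00 -2.e-04 -1.e+00] F [ 0.15 -0.45 -1.08] M [ 0.    0.03 -0.  ] gap 0.0178
rv [-0.0001 -0.     -0.0003] t [0.0015 0.0003 0.    ] d [-1.54077157e-03  1.28934875e-04 -9.57797056e-06]
t 36.05 p [ 0.6018 -0.2094  0.204 ] yaw 6.38 z [-0.e+00 -2.e-04 -1.e+00] F [ 0.15 -0.45 -1.08] M [ 0.    0.03 -0.  ] gap 0.0178
```

View pics/f1_scene.png

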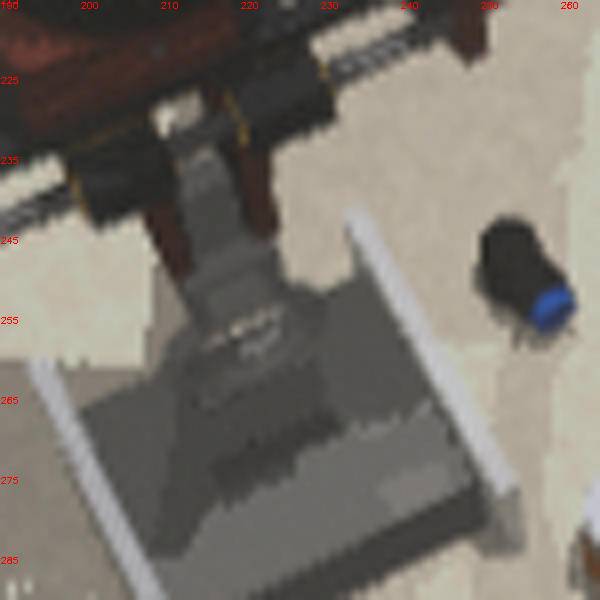

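View pics/f1_top.png

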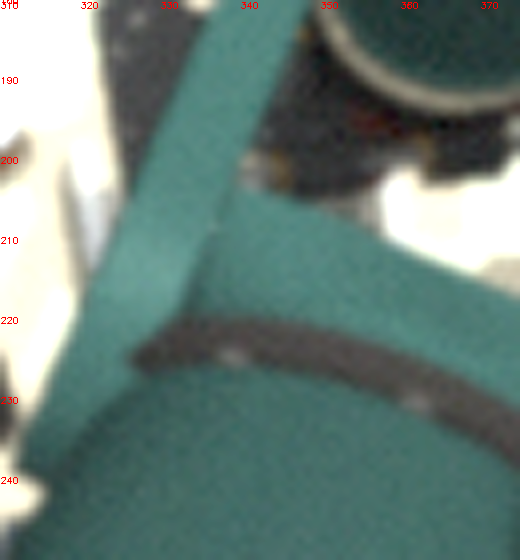

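```bash
python3 -m pendant '[{"rx":0,"ry":0,"rz":0,"tx":0.0015,"ty":0.0003,"tz":0.006,"gripper":0},{"rx":0,"ry":0,"rz":0,"tx":0.0015,"ty":0.0003,"tz":0.013,"gripper":0},{"rx":0,"ry":0,"rz":0,"tx":0.0015,"ty":0.0003,"tz":0.0175,"gripper":0},{"rx":0,"ry":0,"rz":0,"tx":0.0015,"ty":0.0003,"tz":0.0175,"gripper":0},{"rx":0,"ry":0,"rz":0,"tx":0.0015,"ty":0.0003,"tz":0.0175,"gripper":0}]'; python3 shot.py f2 scene 190 215 75 75 8; cat > fo.py <<'E'
from ov import *
from plan import *
import sys
st(); o=bot.get_obs(); R=np.array(o['orientation']); p=o['tool_pos']; yaw=np.arctan2(-R[0,1],R[1,1]); zf=p[2]-.1377
im=cv2.imread(f'pics/{sys.argv[1]}_scene_full.png')[245:295,200:250]
im=cv2.convertScaleAbs(im,alpha=2.5,beta=-60); c=cv2.resize(im,None,fx=12,fy=12,interpolation=cv2.INTER_CUBIC); c2=c.copy()
draw(c,'scene',(200,245),12,[((p[0],p[1],yaw),box(-.004,.004,-.02,.02,zf,zf+.02),(255,0,0)),((.6007,-.2090,np.radians(6.58)),box(-.00525,.00525,-.0225,.0225,.042,.042),(0,0,255))])
cv2.imwrite(f'pics/{sys.argv[1]}_fo.png',c); cv2.imwrite(f'pics/{sys.argv[1]}_raw.png',c2); print('foot z',zf)
E
python3 fo.py f2
```

```text
time: 36.78
tool_pos: [0.6004, -0.2094, 0.1865]
orientation: [[-0.994, -0.111, 0.0], [-0.111, 0.994, -0.0], [-0.0, -0.0, -1.0]]
wrist_force: [-0.6, 0.4, -1.7]
finger_gap: 0.0175
t 36.77 p [ 0.6004 -0.2094  0.1865] yaw 6.37 z [ 1.e-04 -1.e-04 -1.e+00] F [-0.61  0.38 -1.73] M [ 0.07 -0.04  0.03] gap 0.0175
t 36.83 p [ 0.6004 -0.2095  0.1866] yaw 6.37 z [ 3.e-04 -2.e-04 -1.e+00] F [ 0.16  0.83 -2.14] M [ 0.03 -0.01  0.  ] gap 0.0181
foot z 0.048937572212854275
```

View pics/f2_fo.png

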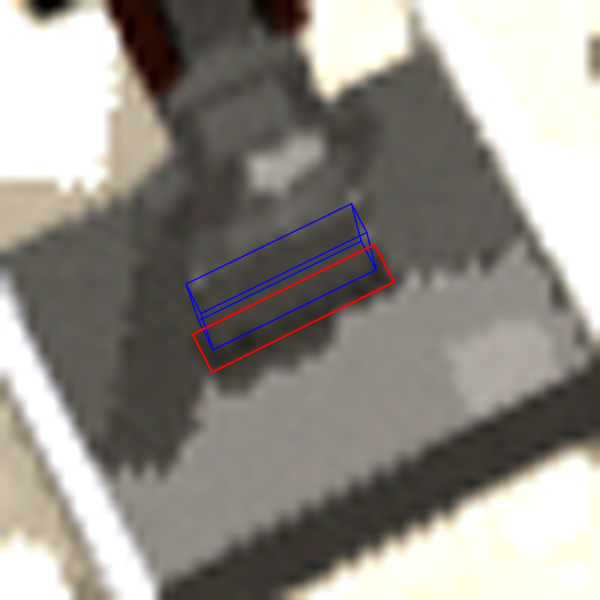

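View pics/f2_raw.png

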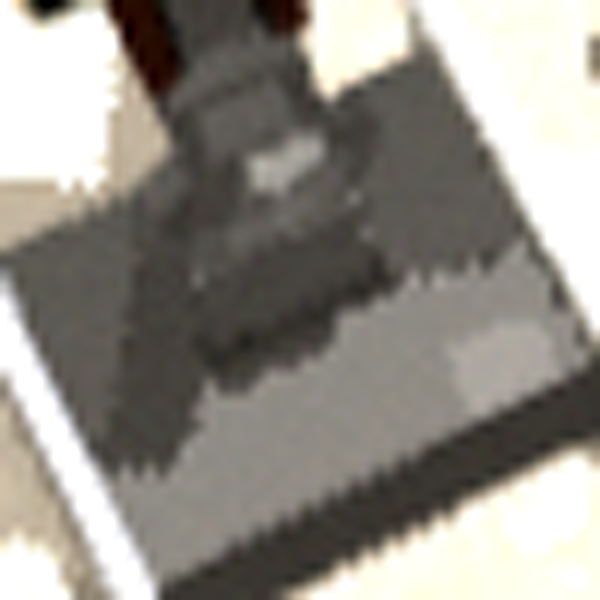

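```bash
python3 -m pendant '[{"rx":0,"ry":0,"rz":0,"tx":0,"ty":0,"tz":0.003,"gripper":0},{"rx":0,"ry":0,"rz":0,"tx":0,"ty":0,"tz":0.005,"gripper":0},{"rx":0,"ry":0,"rz":0,"tx":0,"ty":0,"tz":0.006,"gripper":0},{"rx":0,"ry":0,"rz":0,"tx":0,"ty":0,"tz":0.006,"gripper":0}]'; python3 plan.py;  python3 -m pendant '[{"rx":0,"ry":0,"rz":0,"tx":0,"ty":0,"tz":0.001,"gripper":0},{"rx":0,"ry":0,"rz":0,"tx":0,"ty":0,"tz":0.002,"gripper":0},{"rx":0,"ry":0,"rz":0,"tx":0,"ty":0,"tz":0.002,"gripper":0}]'; python3 plan.py
```

```text
time: 37.33
tool_pos: [0.6002, -0.2093, 0.1803]
orientation: [[-0.994, -0.111, -0.0], [-0.111, 0.994, 0.0], [0.0, 0.0, -1.0]]
wrist_force: [0.3, -0.1, -2.2]
finger_gap: 0.0179
t 37.33 p [ 0.6002 -0.2093  0.1803] yaw 6.37 z [-3.e-04  0.e+00 -1.e+00] F [ 0.31 -0.06 -2.17] M [0.01 0.03 0.01] gap 0.0179
time: 37.7
tool_pos: [0.6002, -0.2094, 0.1784]
orientation: [[-0.994, -0.111, -0.0], [-0.111, 0.994, 0.0], [0.0, 0.0, -1.0]]
wrist_force: [-0.6, -0.2, -1.9]
finger_gap: 0.0177
t 37.70 p [ 0.6002 -0.2094  0.1784] yaw 6.37 z [-2.e-04  0.e+00 -1.e+00] F [-0.61 -0.18 -1.9 ] M [ 0.02 -0.06  0.02] gap 0.0177
```

Foot edge is now at about 0.041, no contact force. Continue gently.

```bash
python3 -m pendant '[{"rx":0,"ry":0,"rz":0,"tx":0,"ty":0,"tz":0.001,"gripper":0},{"rx":0,"ry":0,"rz":0,"tx":0,"ty":0,"tz":0.002,"gripper":0},{"rx":0,"ry":0,"rz":0,"tx":0,"ty":0,"tz":0.002,"gripper":0}]'; python3 plan.py
```

```text
time: 38.08
tool_pos: [0.6002, -0.2093, 0.1764]
orientation: [[-0.994, -0.111, -0.0], [-0.111, 0.994, 0.0], [0.0, 0.0, -1.0]]
wrist_force: [-0.6, 0.1, -2.0]
finger_gap: 0.0175
t 38.08 p [ 0.6002 -0.2093  0.1764] yaw 6.37 z [-2.e-04  0.e+00 -1.e+00] F [-0.57  0.07 -1.99] M [ 0.06 -0.05  0.  ] gap 0.0175
```

```bash
python3 -m pendant '[{"rx":0,"ry":0,"rz":0,"tx":0,"ty":0,"tz":0.001,"gripper":0},{"rx":0,"ry":0,"rz":0,"tx":0,"ty":0,"tz":0.002,"gripper":0},{"rx":0,"ry":0,"rz":0,"tx":0,"ty":0,"tz":0.002,"gripper":0}]'; python3 plan.py
```

```text
time: 38.45
tool_pos: [0.6002, -0.2093, 0.1743]
orientation: [[-0.994, -0.111, -0.0], [-0.111, 0.994, 0.0], [0.0, 0.0, -1.0]]
wrist_force: [0.9, -0.2, -2.2]
finger_gap: 0.0178
t 38.45 p [ 0.6002 -0.2093  0.1743] yaw 6.37 z [-3.e-04  1.e-04 -1.e+00] F [ 0.93 -0.19 -2.16] M [0.04 0.   0.02] gap 0.0178
```

```bash
python3 -m pendant '[{"rx":0,"ry":0,"rz":0,"tx":0,"ty":0,"tz":0.002,"gripper":0},{"rx":0,"ry":0,"rz":0,"tx":0,"ty":0,"tz":0.004,"gripper":0},{"rx":0,"ry":0,"rz":0,"tx":0,"ty":0,"tz":0.006,"gripper":0},{"rx":0,"ry":0,"rz":0,"tx":0,"ty":0,"tz":0.006,"gripper":0}]'; python3 plan.py
```

```text
time: 38.95
tool_pos: [0.6001, -0.2093, 0.1682]
orientation: [[-0.994, -0.111, -0.001], [-0.111, 0.994, 0.0], [0.001, 0.0, -1.0]]
wrist_force: [-1.6, 0.2, -2.4]
finger_gap: 0.0177
t 38.95 p [ 0.6001 -0.2093  0.1682] yaw 6.37 z [-5.e-04  1.e-04 -1.e+00] F [-1.59  0.24 -2.41] M [-0.   -0.02 -0.03] gap 0.0177
```

```bash
python3 -m pendant '[{"rx":0,"ry":0,"rz":0,"tx":0,"ty":0,"tz":0.002,"gripper":0},{"rx":0,"ry":0,"rz":0,"tx":0,"ty":0,"tz":0.004,"gripper":0},{"rx":0,"ry":0,"rz":0,"tx":0,"ty":0,"tz":0.006,"gripper":0},{"rx":0,"ry":0,"rz":0,"tx":0,"ty":0,"tz":0.006,"gripper":0}]'; python3 plan.py
```

```text
time: 39.45
tool_pos: [0.6001, -0.2093, 0.1622]
orientation: [[-0.994, -0.111, -0.0], [-0.111, 0.994, 0.0], [0.0, 0.0, -1.0]]
wrist_force: [-0.1, 0.5, -1.7]
finger_gap: 0.0176
t 39.45 p [ 0.6001 -0.2093  0.1622] yaw 6.37 z [-5.e-04  1.e-04 -1.e+00] F [-0.13  0.48 -1.71] M [ 0.02  0.02 -0.02] gap 0.0176
```

```bash
python3 -m pendant '[{"rx":0,"ry":0,"rz":0,"tx":0,"ty":0,"tz":0.002,"gripper":0},{"rx":0,"ry":0,"rz":0,"tx":0,"ty":0,"tz":0.004,"gripper":0},{"rx":0,"ry":0,"rz":0,"tx":0,"ty":0,"tz":0.006,"gripper":0},{"rx":0,"ry":0,"rz":0,"tx":0,"ty":0,"tz":0.006,"gripper":0}]'; python3 plan.py
```

```text
time: 39.95
tool_pos: [0.6001, -0.2093, 0.1562]
orientation: [[-0.994, -0.111, -0.0], [-0.111, 0.994, 0.0], [0.0, 0.0, -1.0]]
wrist_force: [-0.1, 0.1, -1.8]
finger_gap: 0.0176
t 39.95 p [ 0.6001 -0.2093  0.1562] yaw 6.37 z [-5.e-04  1.e-04 -1.e+00] F [-0.14  0.06 -1.77] M [ 0.03  0.03 -0.03] gap 0.0176
```

Foot ≈0.0185, free. Approach the floor (0.012) in small steps.

```bash
python3 -m pendant '[{"rx":0,"ry":0,"rz":0,"tx":0,"ty":0,"tz":0.002,"gripper":0},{"rx":0,"ry":0,"rz":0,"tx":0,"ty":0,"tz":0.004,"gripper":0},{"rx":0,"ry":0,"rz":0,"tx":0,"ty":0,"tz":0.005,"gripper":0},{"rx":0,"ry":0,"rz":0,"tx":0,"ty":0,"tz":0.005,"gripper":0}]'; python3 plan.py
```

```text
time: 40.45
tool_pos: [0.6002, -0.2094, 0.1514]
orientation: [[-0.994, -0.111, -0.0], [-0.111, 0.994, -0.0], [0.0, -0.0, -1.0]]
wrist_force: [0.4, 0.3, -2.4]
finger_gap: 0.018
t 40.45 p [ 0.6002 -0.2094  0.1514] yaw 6.37 z [-2.e-04 -0.e+00 -1.e+00] F [ 0.44  0.32 -2.41] M [ 0.06 -0.03  0.04] gap 0.0180
```

```bash
python3 -m pendant '[{"rx":0,"ry":0,"rz":0,"tx":0,"ty":0,"tz":0.0005,"gripper":0},{"rx":0,"ry":0,"rz":0,"tx":0,"ty":0,"tz":0.001,"gripper":0},{"rx":0,"ry":0,"rz":0,"tx":0,"ty":0,"tz":0.001,"gripper":0}]'; python3 plan.py
```

```text
time: 40.83
tool_pos: [0.6002, -0.2094, 0.1505]
orientation: [[-0.994, -0.111, -0.0], [-0.111, 0.994, -0.0], [0.0, -0.0, -1.0]]
wrist_force: [0.3, 0.4, -2.0]
finger_gap: 0.018
t 40.83 p [ 0.6002 -0.2094  0.1505] yaw 6.37 z [-1.e-04 -1.e-04 -1.e+00] F [ 0.26  0.45 -1.96] M [ 0.03 -0.03 -0.  ] gap 0.0180
```

```bash
python3 -m pendant '[{"rx":0,"ry":0,"rz":0,"tx":0,"ty":0,"tz":0.0005,"gripper":0},{"rx":0,"ry":0,"rz":0,"tx":0,"ty":0,"tz":0.0007,"gripper":0},{"rx":0,"ry":0,"rz":0,"tx":0,"ty":0,"tz":0.0007,"gripper":0}]'; python3 plan.py
```

```text
time: 41.2
tool_pos: [0.6003, -0.2094, 0.1499]
orientation: [[-0.994, -0.111, 0.0], [-0.111, 0.994, -0.0], [-0.0, -0.0, -1.0]]
wrist_force: [0.0, -0.6, -0.2]
finger_gap: 0.0179
t 41.20 p [ 0.6003 -0.2094  0.1499] yaw 6.37 z [ 1.e-04 -2.e-04 -1.e+00] F [ 0.02 -0.59 -0.19] M [ 0.09 -0.01  0.01] gap 0.0179
```

Touchdown starts (Fz −2 → −0.2). Press lightly to confirm the floor.

```bash
python3 -m pendant '[{"rx":0,"ry":0,"rz":0,"tx":0,"ty":0,"tz":0.0004,"gripper":0},{"rx":0,"ry":0,"rz":0,"tx":0,"ty":0,"tz":0.0006,"gripper":0},{"rx":0,"ry":0,"rz":0,"tx":0,"ty":0,"tz":0.0006,"gripper":0}]'; python3 plan.py; python3 shot.py g1 scene 190 215 75 75 8
```

```text
time: 41.58
tool_pos: [0.6005, -0.2094, 0.1498]
orientation: [[-0.994, -0.111, 0.001], [-0.111, 0.994, -0.0], [-0.001, -0.0, -1.0]]
wrist_force: [-1.4, 1.1, 4.8]
finger_gap: 0.0178
t 41.58 p [ 0.6005 -0.2094  0.1498] yaw 6.37 z [ 7.e-04 -3.e-04 -1.e+00] F [-1.39  1.13  4.77] M [0.29 0.29 0.01] gap 0.0178
t 41.58 p [ 0.6005 -0.2094  0.1498] yaw 6.37 z [ 7.e-04 -3.e-04 -1.e+00] F [-1.39  1.13  4.77] M [0.29 0.29 0.01] gap 0.0178
```

View pics/g1_scene.png

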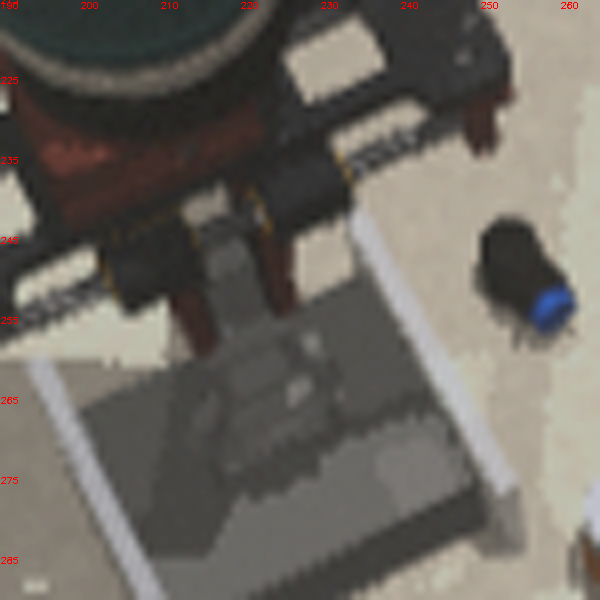

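```bash
python3 -m pendant '[{"rx":0,"ry":0,"rz":0,"tx":0,"ty":0,"tz":-0.0006,"gripper":0},{"rx":0,"ry":0,"rz":0,"tx":0,"ty":0,"tz":-0.0006,"gripper":21},{"rx":0,"ry":0,"rz":0,"tx":0,"ty":0,"tz":-0.0006,"gripper":25},{"rx":0,"ry":0,"rz":0,"tx":0,"ty":0,"tz":-0.0006,"gripper":40},{"rx":0,"ry":0,"rz":0,"tx":0,"ty":0,"tz":-0.0006,"gripper":55},{"rx":0,"ry":0,"rz":0,"tx":0,"ty":0,"tz":-0.0006,"gripper":55}]'; python3 plan.py;  python3 -m pendant '[{"rx":0,"ry":0,"rz":0,"tx":0,"ty":0,"tz":-0.01,"gripper":55},{"rx":0,"ry":0,"rz":0,"tx":0,"ty":0,"tz":-0.03,"gripper":60},{"rx":0,"ry":0,"rz":0,"tx":0,"ty":0,"tz":-0.06,"gripper":70},{"rx":0,"ry":0,"rz":0,"tx":0.03,"ty":0,"tz":-0.09,"gripper":80},{"rx":0,"ry":0,"rz":0,"tx":0.08,"ty":0,"tz":-0.11,"gripper":80},{"rx":0,"ry":0,"rz":0,"tx":0.12,"ty":-0.03,"tz":-0.12,"gripper":80},{"rx":0,"ry":0,"rz":0,"tx":0.14,"ty":-0.06,"tz":-0.12,"gripper":80},{"rx":0,"ry":0,"rz":0,"tx":0.14,"ty":-0.08,"tz":-0.12,"gripper":80},{"rx":0,"ry":0,"rz":0,"tx":0.14,"ty":-0.08,"tz":-0.12,"gripper":80}]'; python3 shot.py h1 scene 185 215 80 80 7 top 180 150 190 110 4; python3 -c "
import cv2
a=cv2.imread('pics/h1_scene_full.png');cv2.imwrite('pics/h1_s2.png',cv2.resize(a[140:300,190:400],None,fx=3,fy=3,interpolation=2))"
```

```text
time: 42.38
tool_pos: [0.6003, -0.2094, 0.1497]
orientation: [[-0.994, -0.111, -0.0], [-0.111, 0.994, -0.0], [0.0, -0.0, -1.0]]
wrist_force: [-0.5, 0.1, -0.4]
finger_gap: 0.0469
t 42.38 p [ 0.6003 -0.2094  0.1497] yaw 6.37 z [-1.e-04 -1.e-04 -1.e+00] F [-0.45  0.09 -0.38] M [-0.02 -0.01 -0.  ] gap 0.0469
time: 43.5
tool_pos: [0.4709, -0.3056, 0.27]
orientation: [[-0.994, -0.109, 0.001], [-0.109, 0.994, -0.0], [-0.001, -0.001, -1.0]]
wrist_force: [0.3, -0.3, -0.5]
finger_gap: 0.0709
t 43.50 p [ 0.4709 -0.3056  0.27  ] yaw 6.28 z [ 1.e-03 -4.e-04 -1.e+00] F [ 0.27 -0.34 -0.53] M [ 0.09  0.01 -0.  ] gap 0.0709
```

View pics/h1_s2.png

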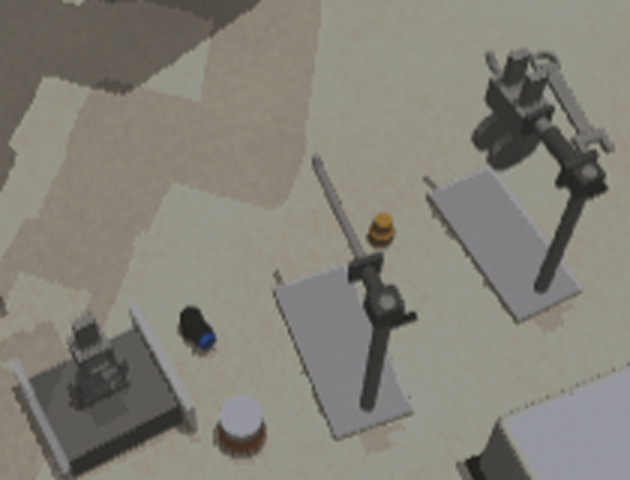

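View pics/h1_scene.png

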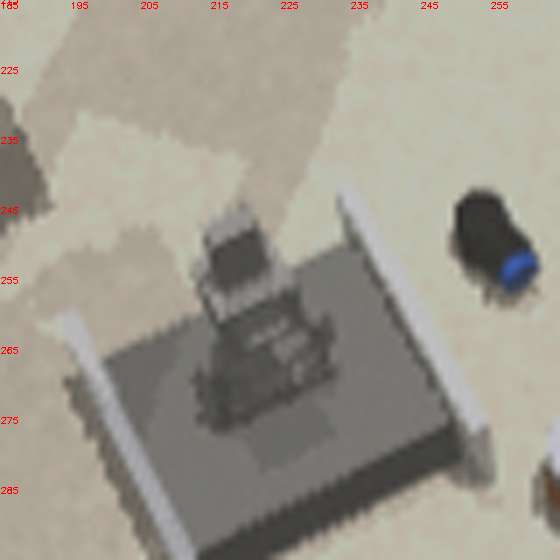

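View pics/h1_top.png

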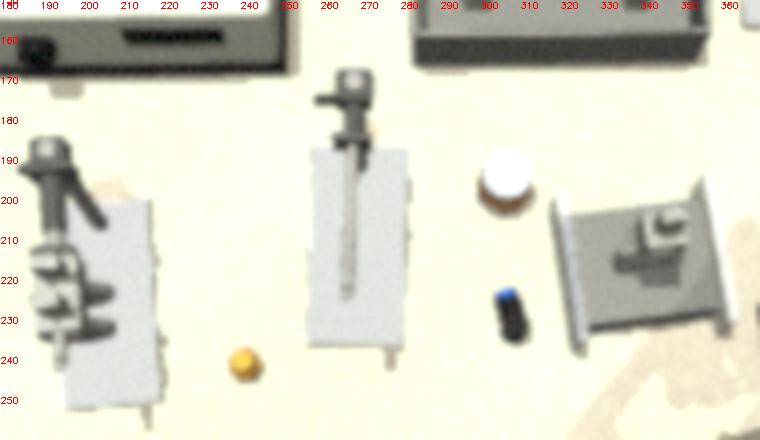

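```bash
python3 -c "
import cv2,numpy as np
a=cv2.imread('pics/h1_scene_full.png');b=cv2.imread('pics/h1_top_full.png')
f=lambda i:cv2.convertScaleAbs(cv2.resize(i,None,fx=11,fy=11,interpolation=2),alpha=1.5)
cv2.imwrite('pics/h1_z.png',np.hstack([f(a[150:200,342:382]),f(b[200:250,180:210])]))"
```

```text
(no output)
```

View pics/h1_z.png

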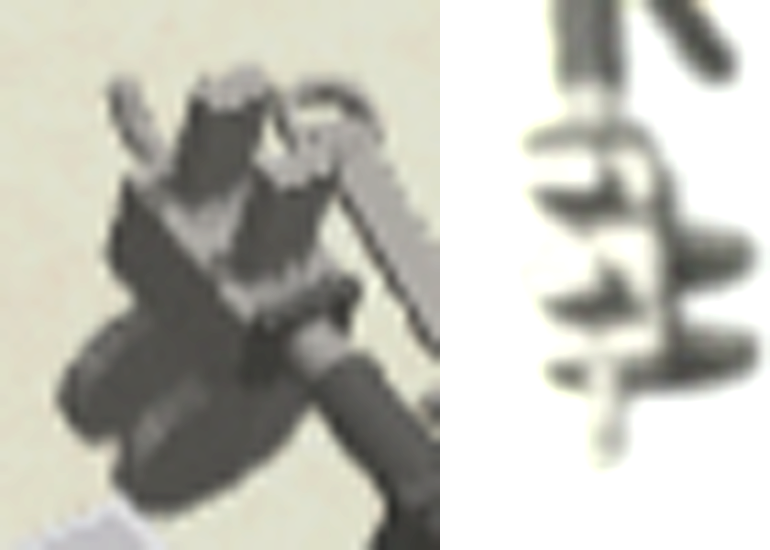

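The hubs touch each other and the stop with no visible gap. The ring carrier stands upright in the slot, and the robot is clear of everything.

```bash
python3 -c "
from station import ticket
print(ticket.finish_job())"
```

```text
the job is handed in; nothing more can be done
None
```

I finished the job and handed it in at about 43.6 s of the 72 s allowed; the hand-in gives no verdict.

- **Disc carriers:** disc_a went on the spare hook first, then disc_b. The stop was felt at TCP x ≈ 0.556 m. I pushed disc_a against the stop, and disc_b against disc_a, at about 10–11 N for over a second each. The highest reading was 10.8 N along the rod; I only read the force at the end of each move.
- **Ring carrier:** it went into the slot with no jamming. The foot touched the slot floor at about 12 mm above the bench with a light push of about 5 N before I let go.
- **Last pictures:** they show both disc hubs touching each other and the stop, and the ring carrier upright in the slot. The fitting, elbow and jar look unmoved; the final pictures don't show all the other bystanders clearly. The gripper was empty and clear of everything.
- **One disagreement:** at the start, the bases of the two hook stands appeared about 6 mm off from their rods in the pictures. I worked from the rods and carriers, and contact agreed with that.

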